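# Proof-pull a flared tube joint on the bench pull tester

## Task

Proof-test the soldered copper test piece on the bench pull tester: lay it in the two slotted grips with a flare nut behind each, and slide the gauge's peak marker, still out from the last test, back to zero. Then draw the handle out slowly until the peak marker stands between the two long proof lines and not beyond them, hold that pull for about a second, and ease the handle back until the gauge is unloaded, without letting it snap. Leave the test piece in the grips, the marker standing at its reading, and the other things on the bench where they are.

Things in the scene. Friction and masses are not known exactly. Their poses are not given: they have to be found in the camera images.
- puller: bench pull tester, fixed to the bench: grey base plate 475 x 112 x 12 mm. Origin on the bench under the pull axis; +x is the pull direction (away from the tail grip, towards the handle), z up. The pull axis runs along x at y = 0, 51.5 mm above the bench. From its -x end: tail block, tail grip, moving grip, gauge barrel, pull handle; nothing but the handle is higher than 86 mm.
- tail_grip (a point): steel tail grip (point on the pull axis, in the cavity-side face of its slotted wall). Wall 14 mm thick, to the +x side of the point; upright slot 19 mm wide, open at the top (68 mm above the bench, mouth widened to 31 mm), floor 44 mm above the bench: a 15 mm tube on it lies on the pull axis. Open-topped cavity for the nut to the -x side: 41 mm long, 40 mm wide.
- tail_holder (a joint): how far the tail grip has been drawn along +x of the puller, m; 0 at the start. It hangs on a drawbolt with end play: it gives way under 1 to 2 N by an amount that cannot be seen and differs each time (1 to 26 mm); then its bolt bears in the closed tail block and it is rigid.
- moving_grip (a point): moving steel grip, same shape mirrored (on the pull axis, in the cavity-side face of its slotted wall; wall 14 mm thick to the -x side of this point, cavity 41 mm long to the +x side). It stands on the draw rod of the gauge; 96 to 108 mm from tail_grip at the start.
- carriage (a joint): travel of the sliding gauge (barrel with scale, and handle) along +x of the puller, m; 0 to 0.100. It runs freely but for about 1 N of friction, has no spring of its own and stays where it is left.
- gauge_rod (a joint): how far the sprung draw rod with the moving grip is drawn out of the barrel (towards -x of the puller), m; 0 = unloaded, stop at 0.060. The pull on the test piece is 330 N/m times (value + 0.002 m): about 14 N at 0.040; the hand feels 1.5 to 2 N more when pulling out. The gauge reads nothing until the slack between nuts and grips and the end play of the tail grip are taken up; carriage travel - value = travel of the moving grip.
- peak_marker (a joint): reading of the peak marker on the scale, m; 0 = zero line (at the handle end of the scale), grows towards -x of the puller. The live pin of the rod pushes it up the scale, and it stays at the highest reading (0.5 N friction); it starts at 0.018 to 0.040 and can be slid by hand. Right range after the test 0.0375 to 0.0425.
- marker_index (a point): middle of the black grip block of the peak marker, on top of the barrel: 10 mm (x) x 16 mm (y) x 18 mm high (68 to 86 mm above the bench), with a thin cross wire at its middle that is the index; the barrel's top under it is 67 mm above the bench and 44 mm wide. A 4 mm brass pin (the live pin, up to 74 mm) stands just on its +x side when it is at zero.
- scale_zero (a point): where marker_index is when the marker reads zero (moves with the carriage)
- scale_proof (a point): where marker_index is when the marker reads 0.040, midway between the two long proof lines, which are 5 mm apart and cross the whole white scale plate (moves with the carriage)
- handle_bar (a point): middle of the crossbar of the pull handle: rubber grip 16 mm thick, 58 mm clear length, lying along y of the puller, 90 mm above the bench, on two steel uprights just outside the grip (80 mm apart lower down); it is free underneath and 50 mm from the barrel's end
- test_piece: copper tube 15 mm thick and 160 mm long with a soldered coupling in the middle (18 mm thick, 40 mm long: grasp here) and a brass hexagon flare nut at each end (26 mm across flats, 18 mm long, inner faces 120 mm apart). 0.15 to 0.31 kg. Origin on its axis at mid length, 13 mm above the bench as it lies; x along the tube; both ends are alike. In the grips its origin is on the pull axis.
- copper_offcut: plain offcut of copper pipe, 19 mm thick, 160 mm long, no nuts; a bystander (origin under its middle)
- spanner_13: small steel spanner, 190 mm, lying beside the pull tester; a bystander (origin under its middle)
- marker: felt pen, 18 mm thick, 134 mm long, lying beside the pull tester; a bystander (origin under its middle)

How it is judged:
By the outcome, as a careful person would: the job done as asked, in the order asked, and still so for the second after the job is handed in, with the robot touching nothing.
It also fails if it takes over 66 s, if anything falls off the work surface, if the arm or the gripper's body presses on something with over 40 N, if the wrist force passes 120 N, or if a joint passes its speed limit or range.

## Robot

A 6-joint arm with a two-finger parallel gripper is mounted at the origin on a cart in front of the work surface, level with it; the furniture and walls round the work are solid. World frame = base frame: x ahead of the robot, y to its left, z up, the work surface at z = 0. Lengths are in mm, angles in degrees, forces in N, time in s.
With the tool pointing down it reaches from about 300 to 775 mm from the base axis. Payload 14.6 kg.
Tool frame: the origin (TCP) lies between the finger pads; the fingertips stand 22 mm ahead of it and the grasp point (between the pads) lies 3 mm ahead of it; z points along the fingers, y is the line along which they close (so a half turn about z gives the same grasp; the last joint's range is limited). The gripper opens to 94 mm and grips with 3 to 60 N. Pads are 16 mm wide; open, the fingers measure 119 mm over their backs; the gripper's body (75 mm by 177 mm) begins 78 mm behind the grasp point.
Start: joints at [-73.946, 17.183, 87.147, -0, 75.671, -3.816], TCP at [186.932, -517.248, 189.346] pointing down, gripper open.
Joint ranges: [-173.82, 173.82], [-45.26, 126.66], [13.44, 144.39], [-59.66, 239.66], [0, 175.72], [-146.38, 146.38]. Speed limits (degrees/s): [127.2, 127.2, 147.25, 180, 180, 180].

## Interface

Orientations are given as a 3x3 rotation matrix whose columns are the frame's x, y, z axes.
In Python, from bench import arm, optics gives the robot as it stands.
- The arm moves only by the tool apply_moves, never from a script. Its argument "series" is a list that holds one entry, the list of rows, each a list of 7 numbers: the closure, from 0 (fully open) to 1 (shut), then the shift along the tool's x, y, z in cm, then the turn, a rotation vector about the tool's x, y, z in rad. In form: [[[grip, tx, ty, tz, ax, ay, az], ...]]. A call has 1 to 12 rows; each row shifts and turns the commanded pose from where the row before left it, along the tool's axes as they then stand; what a row does not reach is not made up. A row lasts 1/12 s, in which the tool goes at most 41.7 mm and 7.16 degrees, less where a joint would pass 70% of its speed; a pose out of reach is approached as far as the arm can. A call is refused whole if a number of a shift passes 4.17 or a number of a turn 0.125, either way. A call with a gripper value outside its range is refused whole. The fingers move at their own pace and stop on an object; "newtons" is the grip in N (left out, the last holds). Time passes only in rows, so rows that do not move let the fingers close. It gives the time, the measured TCP pose, the force, the opening and the grip force at its end, in the units of the state.
- arm.state(): the state, without advancing time (a new reading comes with each control period).
- optics.read_camera(name): name is "side" or "top" or "wrist"; returns (picture, depth): 480x640x3 uint8, red, green, blue; 480x640 float32, mm along the optical axis (not along the pixel's ray), 0 where there is no reading.
- optics.camera_params(name): a dict with "vfov" (degrees; the focal length in pixels is half the picture's height over the tangent of half this angle, whatever the lens; pixels are square), "cx", "cy" (the principal point, pixels), "rvec" (rotation vector, rad) and "tvec" (3), from world to camera coordinates, as OpenCV has them. Camera axes: x right, y down, z forward; pixel columns grow to the right and rows downward; lengths in mm; the calibration is good to about 2 mm. A picture is of the moment at which its call begins: read the wrist's pose just before it. camera_params takes no time and is no camera call; for the wrist camera it gives the pose at the moment of the call.
- arm.job_done(): hands the job in; it is judged then, once.
Trained networks look in the newest picture that a camera, given by its name, has taken for a name from the list of things; names that differ only in an ending like _2 or _b are one class to them, and where a whole thing is asked for, a point or a joint stands for the part that bears it (a point fixed in the world has none). Each returns a list of dicts, best first, with "p" (0 to 1); they miss things now and then, are a little off and sometimes report something else, mostly with a low value. They report only what shows in the picture. A call takes as long as a camera call.
- optics.cut_out(camera, label): "mask" (480x640 bool, what is visible of it) and "centre" ([column, row] in pixels, amid what is visible of it).
The state is a dict: "time_s": time; "joint_pos": joint angles; "dq": joint speeds; "tau": joint torques, N m; "tcp_pos": TCP position; "tool_rot": TCP orientation; "force": force on the tool from outside, world axes, zero at the start; "torque": the same for the moment, N m; "opening": finger opening in mm; "grip_force": force on a finger pad.
Only numpy, scipy, OpenCV 4.12 (cv2) and the standard library are available. Lean on these libraries where they do the work, as an engineer would, in place of code of your own. Each camera call takes 0.05 s, during which the arm holds its last target. There are 200 camera calls.

## Working session

There is one attempt and no reset: what is moved stays moved. The work goes in short steps, Python scripts to look and compute and a tool call to move; the robot and the scene stay as the last step left them, time stands still between calls to the robot, and variables do not carry over. Pictures are saved under pics/ and viewed, at most 10 in all, crops included, and the job is handed in when it is done.

Besides the shell and the picture viewer there is one more tool, called after "Emit:" by a JSON object that holds its "method" and its "body", one argument or row to a line. apply_moves: Moves the arm, as the interface text tells. Its arguments: {"type":"object","properties":{"series":{"type":"array"},"newtons":{"type":"number"}},"required":["series"]}

```bash
mkdir -p pics; cat > h.py <<'E'
import numpy as np, cv2, sys
from bench import arm, optics
def cam(n):
    p=optics.camera_params(n); R=cv2.Rodrigues(np.array(p["rvec"],float))[0]; t=np.array(p["tvec"],float).ravel()
    return 240/np.tan(np.radians(p["vfov"]/2)),p["cx"],p["cy"],R,t
def ray(c,u,v,z=None,d=None):
    f,cx,cy,R,t=c; r=np.array([(u-cx)/f,(v-cy)/f,1.]); o=-R.T@t; w=R.T@r
    s=d if d is not None else (z-o[2])/w[2]
    return o+s*w
def proj(c,P):
    f,cx,cy,R,t=c; q=R@np.asarray(P,float)+t; return np.array([cx+f*q[0]/q[2],cy+f*q[1]/q[2]])
def cloud(c,D,m=None):
    f,cx,cy,R,t=c; v,u=np.nonzero((D>0) if m is None else (m&(D>0))); d=D[v,u]
    P=np.stack([(u-cx)/f*d,(v-cy)/f*d,d],1); return (P-t)@R
E
python3 - <<'E'
from h import *
for n in ["top","side"]:
    c=cam(n); im,D=optics.read_camera(n); cv2.imwrite(f"pics/{n}0.png",im[:,:,::-1]); np.savez(f"{n}0.npz",im=im,D=D)
    print(n,"cam at",(-c[3].T@c[4]).round())
    for l in ["puller","tail_grip","moving_grip","marker_index","scale_zero","handle_bar","test_piece","copper_offcut","spanner_13","marker"]:
        r=optics.cut_out(n,l)
        for k in r[:1]:
            P=cloud(c,D,k["mask"]); 
            print(l,round(k["p"],2),np.round(k["centre"]),k["mask"].sum(),np.median(P,0).round(),"min",P.min(0).round(),"max",P.max(0).round())
print(arm.state()["time_s"])
E
```

```text
top cam at [ 421.  -84. 1081.]
puller 0.75 [264. 268.] 11752 [437.   7.  24.] min [ 353. -236.   -4.] max [523. 253. 102.]
tail_grip 0.66 [348. 256.] 803 [ 461. -152.   42.] min [ 433. -192.   11.] max [ 490. -116.   72.]
moving_grip 0.96 [278. 264.] 1063 [441. -12.  33.] min [398. -48.   8.] max [483.  26.  71.]
marker_index 0.5 [241. 273.] 3167 [431.  58.  63.] min [370. -47.   8.] max [481. 199. 102.]
scale_zero 0.71 [244. 270.] 3448 [431.  59.  63.] min [371. -48.   8.] max [484. 218. 102.]
handle_bar 0.95 [242. 275.] 3210 [431.  56.  64.] min [372. -48.   9.] max [484. 210. 102.]
test_piece 0.95 [462. 269.] 695 [ 440. -401.   20.] min [ 412. -487.   -1.] max [ 465. -321.   31.]
copper_offcut 0.9 [462. 215.] 598 [ 548. -397.   17.] min [ 536. -477.   -2.] max [ 561. -319.   25.]
spanner_13 0.7 [264. 233.] 433 [519.  24.   5.] min [497. -78. -10.] max [539. 109.  14.]
marker 0.98 [289. 298.] 526 [372. -34.  16.] min [ 356. -100.   -4.] max [387.  31.  23.]
side cam at [183. 734. 755.]
puller 0.6 [324. 322.] 9293 [425.  90.  26.] min [ 354. -237.   -0.] max [522. 251. 102.]
tail_grip 0.78 [339. 250.] 735 [ 462. -130.   46.] min [ 432. -185.   19.] max [ 498. -113.   71.]
moving_grip 0.66 [331. 284.] 729 [438. -24.  47.] min [398. -81.  11.] max [493. 114.  75.]
marker_index 0.47 [319. 302.] 83 [431.  71.  81.] min [423.  62.  67.] max [444.  75.  89.]
scale_zero 0.88 [321. 315.] 2840 [424.  78.  65.] min [372. -48.   1.] max [492. 197. 102.]
handle_bar 0.98 [321. 316.] 2834 [425.  80.  65.] min [372. -88.  -1.] max [494. 197. 102.]
test_piece 0.61 [379. 209.] 317 [ 438. -382.   20.] min [ 414. -478.   -2.] max [ 468. -317.   30.]
copper_offcut 0.58 [338. 206.] 271 [ 549. -380.   17.] min [ 538. -512.   -3.] max [ 573. -315.   22.]
spanner_13 0.7 [289. 302.] 321 [520.  22.   6.] min [499. -77.  -2.] max [540. 109.  11.]
marker 0.74 [361. 303.] 322 [372. -18.  17.] min [359. -96.   1.] max [386.  35.  22.]
1.1
```

```bash
python3 - <<'E'
from h import *
im=np.load("top0.npz")["im"]
cv2.imwrite("pics/t1.png",cv2.resize(im[190:330,160:520,::-1],None,fx=2.2,fy=2.2,interpolation=cv2.INTER_CUBIC))
c=cam("top");D=np.load("top0.npz")["D"]
P=cloud(c,D)
# puller axis: points above 9..14mm plate fit minAreaRect
m=(P[:,2]>7)&(P[:,2]<105)&(P[:,0]>340)&(P[:,0]<530)&(P[:,1]>-260)&(P[:,1]<280)
h=P[m&(P[:,2]>30)]; print(cv2.minAreaRect(h[:,:2].astype(np.float32)))
t=P[(P[:,2]>12)&(P[:,0]<490)&(P[:,1]<-300)&(P[:,0]>400)]; print("tp",cv2.minAreaRect(t[:,:2].astype(np.float32)))
q=P[m&(P[:,2]>8)&(P[:,2]<16)]; print("plate",cv2.minAreaRect(q[:,:2].astype(np.float32)))
hh=P[(P[:,2]>90)&(P[:,1]>100)]; print("handle",len(hh),hh.mean(0), cv2.minAreaRect(hh[:,:2].astype(np.float32)))
E
```

```text
((439.61126708984375, 8.388168334960938), (89.79827880859375, 467.1028137207031), 8.296161651611328)
tp ((450.0538635253906, -547.997314453125), (453.1890563964844, 83.71128845214844), 88.94821166992188)
plate ((441.6672058105469, 5.7433929443359375), (166.4458770751953, 479.89410400390625), 3.5180563926696777)
handle 33960 [757.82581039 303.27372864 172.98717421] ((532.9994506835938, 323.7783203125), (779.9321899414062, 447.7205505371094), 0.0244611706584692)
```

View pics/t1.png

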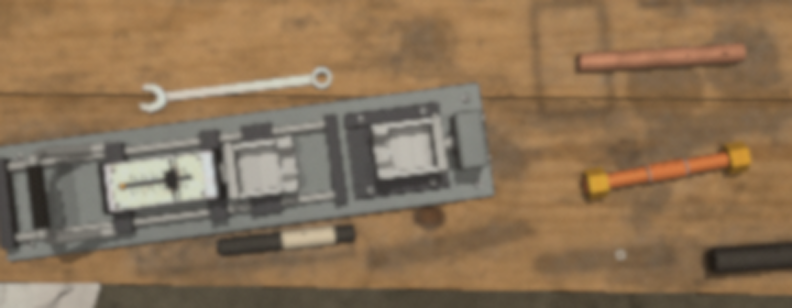

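The crop shows the puller, about 8° skewed. The tail grip is at right (410,150), the moving grip at (262,165), the scale with its marker at (172,180), the handle bar at (38,197), and the test piece at (668,170).

```bash
cat >> h.py <<'E'
def plan(target,yaw_dir=None):
    """yaw_dir: world xy direction wanted for tool x (mod 180). prints rot about tool z and shift after it, cm"""
    s=arm.state(); R=np.array(s["tool_rot"]); p=np.array(s["tcp_pos"]); a=0
    if yaw_dir is not None:
        d=np.array([*yaw_dir,0.]); l=R.T@d; a=np.arctan2(l[1],l[0]); a=(a+np.pi/2)%np.pi-np.pi/2
    R2=R@cv2.Rodrigues(np.array([0,0,a]))[0]
    print("t",round(s["time_s"],2),"p",p.round(1),"q6",round(s["joint_pos"][5],1),"turn z",round(a,4),"shift cm",(R2.T@(np.array(target)-p)/10).round(3),"zaxis",R[:,2].round(4))
E
python3 - <<'E'
from h import *
c=cam("top");z=np.load("top0.npz");D=z["D"]
P=cloud(c,D)
t=P[(P[:,2]>9)&(P[:,2]<40)&(P[:,0]<480)&(P[:,1]<-300)&(P[:,0]>405)&(P[:,1]>-500)]
r=cv2.minAreaRect(t[:,:2].astype(np.float32)); print("tp",len(t),r)
b=cv2.boxPoints(r); e=[b[1]-b[0],b[2]-b[1]]; d=max(e,key=np.linalg.norm); d/=np.linalg.norm(d); print(d)
h=P[(P[:,2]>30)&(P[:,2]<110)&(P[:,0]>340)&(P[:,0]<530)&(P[:,1]>-260)&(P[:,1]<280)]
print(len(h))
print(np.array(arm.state()["tool_rot"]).round(3))
print("wristcam",optics.camera_params("wrist"))
plan([r[0][0],r[0][1],180],d)
E
```

```text
tp 708 ((439.4500732421875, -400.3136291503906), (29.888545989990234, 158.94107055664062), 10.405067443847656)
[ 0.18060628 -0.9835555 ]
4457
[[ 0.94  0.34 -0.  ]
 [ 0.34 -0.94 -0.  ]
 [-0.    0.   -1.  ]]
wristcam {'vfov': 64.1327663051323, 'cx': 322.3855433614819, 'cy': 236.62294734779144, 'rvec': array([-2.39258141,  1.67889734,  0.21636229]), 'tvec': array([-549.20936194,  -26.21457697,  391.21923313])}
t 1.1 p [ 186.9 -517.2  189.4] q6 -3.8 turn z -1.4056 shift cm [ 6.94  26.949  0.934] zaxis [-0. -0. -1.]
```

Emit:
{"method": "apply_moves", "body": {
  "series": [
    [[0, 0, 0, 0, 0, 0, -0.117], [0, 0, 0, 0, 0, 0, -0.117], [0, 0, 0, 0, 0, 0, -0.117], [0, 0, 0, 0, 0, 0, -0.117], [0, 0, 0, 0, 0, 0, -0.117], [0, 0, 0, 0, 0, 0, -0.117], [0, 0, 0, 0, 0, 0, -0.117], [0, 0, 0, 0, 0, 0, -0.117], [0, 0, 0, 0, 0, 0, -0.117], [0, 0, 0, 0, 0, 0, -0.117], [0, 0, 0, 0, 0, 0, -0.117], [0, 0, 0, 0, 0, 0, -0.118]]
  ]
}}

```text
time_s: 2.1
tcp_pos: [186.9, -517.2, 189.3]
tool_rot: [[-0.186, 0.983, 0.0], [0.983, 0.186, 0.0], [0.0, 0.0, -1.0]]
force: [-0.9, -0.0, 0.0]
opening: 93.9
grip_force: 0.0
```

Emit:
{"method": "apply_moves", "body": {
  "series": [
    [[0, 0.6, 2.3, 0.1, 0, 0, 0], [0, 0.65, 2.5, 0.1, 0, 0, 0], [0, 0.65, 2.5, 0.1, 0, 0, 0], [0, 0.65, 2.5, 0.1, 0, 0, 0], [0, 0.65, 2.5, 0.1, 0, 0, 0], [0, 0.65, 2.5, 0.1, 0, 0, 0], [0, 0.65, 2.5, 0.1, 0, 0, 0], [0, 0.65, 2.5, 0.1, 0, 0, 0], [0, 0.65, 2.5, 0.1, 0, 0, 0], [0, 0.6, 2.4, 0, 0, 0, 0], [0, 0.6, 2.3, 0, 0, 0, 0], [0, 0, 0, 0, 0, 0, 0]]
  ]
}}

```text
time_s: 3.1
tcp_pos: [442.8, -397.9, 180.1]
tool_rot: [[-0.183, 0.983, 0.0], [0.983, 0.183, 0.0], [0.0, 0.0, -1.0]]
force: [-0.2, 0.6, -0.1]
opening: 93.9
grip_force: 0.0
```

```bash
python3 - <<'E'
from h import *
c=cam("wrist");im,D=optics.read_camera("wrist");cv2.imwrite("pics/w1.png",im[:,:,::-1])
r=optics.cut_out("wrist","test_piece")[:1]
for k in r:
    P=cloud(c,D,k["mask"]);P=P[(P[:,2]>6)&(P[:,2]<40)]
    q=cv2.minAreaRect(P[:,:2].astype(np.float32));print(k["p"],q,P[:,2].max())
    b=cv2.boxPoints(q); e=[b[1]-b[0],b[2]-b[1]]; d=max(e,key=np.linalg.norm); d/=np.linalg.norm(d); print(d)
    plan([*q[0],26],d)
E
```

```text
0.71 ((440.2044677734375, -399.86376953125), (29.67020034790039, 157.51756286621094), 10.271527290344238) 28.983111650086517
[ 0.1783132  -0.98397374]
t 3.2 p [ 440.2 -399.4  180.1] q6 -56.2 turn z 0.0031 shift cm [-4.800e-02 -2.000e-03  1.541e+01] zaxis [-4.e-04  2.e-04 -1.e+00]
```

View pics/w1.png

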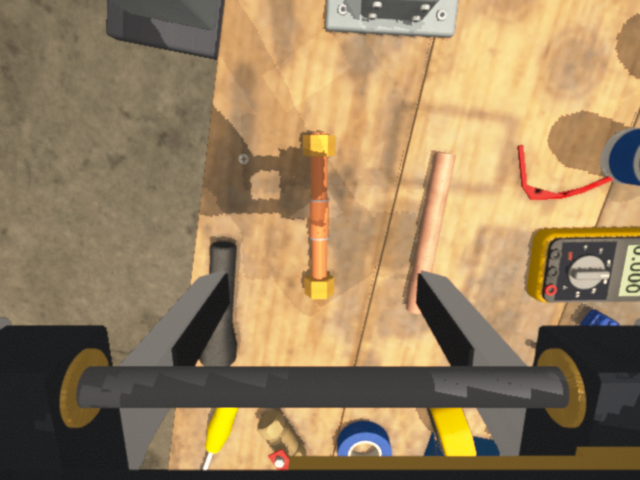

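The test piece lies centred at (318,218) with the offcut at (430,230), and both fingers will come down clear. I'll grasp it now.

Emit:
{"method": "apply_moves", "body": {
  "series": [
    [[0, 0, 0, 2.5, 0, 0, 0.003], [0, 0, 0, 2.5, 0, 0, 0], [0, 0, 0, 2.5, 0, 0, 0], [0, 0, 0, 2.5, 0, 0, 0], [0, 0, 0, 2.4, 0, 0, 0], [0, 0, 0, 2.0, 0, 0, 0], [0, 0, 0, 1.0, 0, 0, 0], [1, 0, 0, 0, 0, 0, 0], [1, 0, 0, 0, 0, 0, 0], [1, 0, 0, 0, 0, 0, 0], [1, 0, 0, 0, 0, 0, 0], [1, 0, 0, 0, 0, 0, 0]]
  ],
  "newtons": 30
}}

```text
time_s: 4.2
tcp_pos: [440.3, -400.2, 27.5]
tool_rot: [[-0.177, 0.984, 0.001], [0.984, 0.177, -0.001], [-0.001, 0.001, -1.0]]
force: [-0.3, -0.1, 0.1]
opening: 64.3
grip_force: 0.0
```

Emit:
{"method": "apply_moves", "body": {
  "series": [
    [[1, 0, 0, 0, 0, 0, 0], [1, 0, 0, 0, 0, 0, 0], [1, 0, 0, -1, 0, 0, 0], [1, 0, 0, -2, 0, 0, 0], [1, 0, 0, -3, 0, 0, 0], [1, 0, 0, -3, 0, 0, 0], [1, 0, 0, -3, 0, 0, 0], [1, 0, 0, -3, 0, 0, 0], [1, 0, 0, -2, 0, 0, 0], [1, 0, 0, 0, 0, 0, 0]]
  ]
}}

```text
time_s: 5.03
tcp_pos: [441.0, -400.8, 202.1]
tool_rot: [[-0.177, 0.984, 0.005], [0.984, 0.177, -0.005], [-0.006, 0.004, -1.0]]
force: [0.3, -0.3, 0.5]
opening: 0.9
grip_force: 0.0
```

```bash
python3 - <<'E'
from h import *
s=arm.state();print(s["opening"],s["grip_force"],s["force"])
# refine puller frame from the first top picture
c=cam("top");z=np.load("top0.npz");D=z["D"]
a=np.radians(8.3)
P=cloud(c,D);P=P[(P[:,0]>330)&(P[:,0]<540)&(P[:,1]>-260)&(P[:,1]<280)]
g=P[(P[:,2]>9)&(P[:,2]<16)]
H=P[(P[:,2]>62)&(P[:,2]<72)]   # grips and barrel tops
B=P[(P[:,2]>85)]
print("bar",len(B),cv2.minAreaRect(B[:,:2].astype(np.float32)))
for n,lo,hi in[("tail",-230,-100),("mov",-60,25),("barrel",30,130)]:
    q=H[(H[:,1]>lo)&(H[:,1]<hi)]; print(n,len(q),cv2.minAreaRect(q[:,:2].astype(np.float32)))
plan([452,-80,160],[-np.sin(a),np.cos(a)])
E
```

```text
0.8561355368363808 0.0 [ 0.25545302 -0.25608999  0.49128822]
bar 318 ((407.3935546875, 131.8436279296875), (132.6756591796875, 76.84286499023438), 81.51585388183594)
tail 506 ((462.174072265625, -169.73696899414062), (53.12738037109375, 101.55216979980469), 7.786139965057373)
mov 238 ((440.46826171875, -8.952537536621094), (49.59422302246094, 73.22198486328125), 7.8465189933776855)
barrel 1012 ((428.3643493652344, 79.34336853027344), (45.1755256652832, 106.2398681640625), 8.849809646606445)
t 5.03 p [ 441.  -400.8  202.1] q6 -56.0 turn z 0.0333 shift cm [31.607  5.702  4.04 ] zaxis [ 0.0053 -0.0055 -1.    ]
```

Emit:
{"method": "apply_moves", "body": {
  "series": [
    [[0.5, 0, 0, 0, 0, 0, 0], [0.5, 0, 0, 0, 0, 0, 0], [0.5, 0, 0, 0, 0, 0, 0], [0.5, 0, 0, 1, 0, 0, 0], [0.5, 0, 0, 2, 0, 0, 0], [0.5, 0, 0, 2, 0, 0, 0], [0.5, 0, 0, 2.5, 0, 0, 0], [0.5, 0, 0, 2.5, 0, 0, 0], [0.5, 0, 0, 2.5, 0, 0, 0], [0.5, 0, 0, 2.5, 0, 0, 0], [0.5, 0, 0, 1.5, 0, 0, 0], [0.5, 0, 0, 0.5, 0, 0, 0]]
  ],
  "newtons": 30
}}

```text
time_s: 6.03
tcp_pos: [438.4, -398.3, 22.3]
tool_rot: [[-0.177, 0.984, -0.004], [0.984, 0.177, 0.004], [0.005, -0.003, -1.0]]
force: [0.2, 0.1, 0.7]
opening: 47.1
grip_force: 0.0
```

Emit:
{"method": "apply_moves", "body": {
  "series": [
    [[1, 0, 0, 0, 0, 0, 0], [1, 0, 0, 0, 0, 0, 0], [1, 0, 0, 0, 0, 0, 0], [1, 0, 0, 0, 0, 0, 0], [1, 0, 0, 0, 0, 0, 0], [1, 0, 0, 0, 0, 0, 0], [1, 0, 0, 0, 0, 0, 0], [1, 0, 0, 0, 0, 0, 0]]
  ]
}}

```text
time_s: 6.7
tcp_pos: [440.0, -399.8, 26.5]
tool_rot: [[-0.177, 0.984, 0.0], [0.984, 0.177, -0.0], [-0.0, 0.0, -1.0]]
force: [0.3, 0.3, -1.1]
opening: 0.8
grip_force: 0.0
```

```bash
python3 - <<'E'
from h import *
im,D=optics.read_camera("wrist");i2,D2=optics.read_camera("top")
cv2.imwrite("pics/w2.png",np.hstack([cv2.resize(im,(400,300)),cv2.resize(i2[190:340,400:600],(400,300))])[:,:,::-1])
c=cam("top")
for l in ["test_piece"]:
  for k in optics.cut_out("top",l)[:2]:
    P=cloud(c,D2,k["mask"]);print(k["p"],k["centre"],np.median(P,0),P.min(0),P.max(0))
c=cam("wrist")
optics.read_camera("wrist")
for k in optics.cut_out("wrist","test_piece")[:2]:
    P=cloud(c,D,k["mask"]);print(k["p"],k["centre"],np.median(P,0),P.min(0),P.max(0))
E
```

```text
0.61 [439.7, 271.0] [ 431.29078552 -353.21010943   19.82585557] [ 412.13346261 -397.03306477   -5.28986953] [ 446.65010783 -307.36187765  319.00759842]
```

View pics/w2.png

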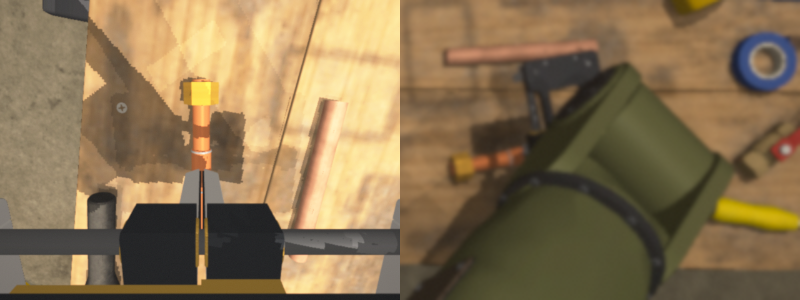

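The fingers closed at (200,200) with the piece still seen ahead of them and nothing gripped. I'll rise and remeasure.

Emit:
{"method": "apply_moves", "body": {
  "series": [
    [[0.5, 0, 0, 0, 0, 0, 0], [0.5, 0, 0, 0, 0, 0, 0], [0.5, 0, 0, -1.5, 0, 0, 0], [0.5, 0, 0, -3, 0, 0, 0], [0.5, 0, 0, -3, 0, 0, 0], [0.5, 0, 0, -3, 0, 0, 0], [0.5, 0, 0, -3, 0, 0, 0], [0.5, 0, 0, -1.5, 0, 0, 0], [0.5, 0, 0, 0, 0, 0, 0], [0.5, 0, 0, 0, 0, 0, 0]]
  ]
}}

```text
time_s: 7.78
tcp_pos: [440.0, -399.9, 176.5]
tool_rot: [[-0.177, 0.984, 0.001], [0.984, 0.177, -0.001], [-0.001, 0.0, -1.0]]
force: [0.2, -0.2, -0.5]
opening: 46.7
grip_force: 0.0
```

```bash
python3 - <<'E'
from h import *
s=arm.state();print(s["opening"])
c=cam("wrist");im,D=optics.read_camera("wrist");cv2.imwrite("pics/w3.png",im[:,:,::-1])
for k in optics.cut_out("wrist","test_piece")[:1]:
    P=cloud(c,D,k["mask"]);P=P[(P[:,2]>6)&(P[:,2]<60)]
    q=cv2.minAreaRect(P[:,:2].astype(np.float32));print(k["p"],k["centre"],q,np.percentile(P[:,2],[5,50,95,100]))
    b=cv2.boxPoints(q); e=[b[1]-b[0],b[2]-b[1]]; d=max(e,key=np.linalg.norm); d/=np.linalg.norm(d); print(d)
    for lo in range(-80,80,20):
        w=(P[:,:2]-q[0])@d; m=(w>lo)&(w<lo+20); print(lo,P[m].mean(0).round(1), P[m][:,2].max().round(1)) if m.any() else 0
    plan([*q[0],26],d)
R=np.array(s["tool_rot"]);p=np.array(s["tcp_pos"])
print("tcp px",proj(c,p),"tip px",proj(c,p+22*R[:,2]), proj(c,[p[0],p[1],13]))
E
```

```text
46.73302415548285
0.78 [323.9, 212.3] ((440.3624267578125, -399.79498291015625), (29.337799072265625, 157.54261779785156), 10.369922637939453) [15.57576711 20.94367413 27.16663019 28.90041266]
[ 0.18000266 -0.9836662 ]
-80 [ 428.  -331.7   23.5] 28.9
-60 [ 430.8 -350.2   20.3] 28.0
-40 [ 434.4 -370.3   19.6] 22.7
-20 [ 438.4 -389.8   20.5] 25.0
0 [ 442.2 -409.8   20.7] 24.4
20 [ 445.3 -429.5   19.8] 22.7
40 [ 448.9 -449.3   19.9] 23.0
60 [ 453.  -466.5   23. ] 28.8
t 7.88 p [ 439.5 -399.4  174.8] q6 -56.0 turn z -0.003 shift cm [-0.084  0.094 14.88 ] zaxis [-0.0015  0.0016 -1.    ]
tcp px [321.53162    277.83166787] tip px [321.60617032 264.67100513] [321.79637999 216.39771055]
```

View pics/w3.png

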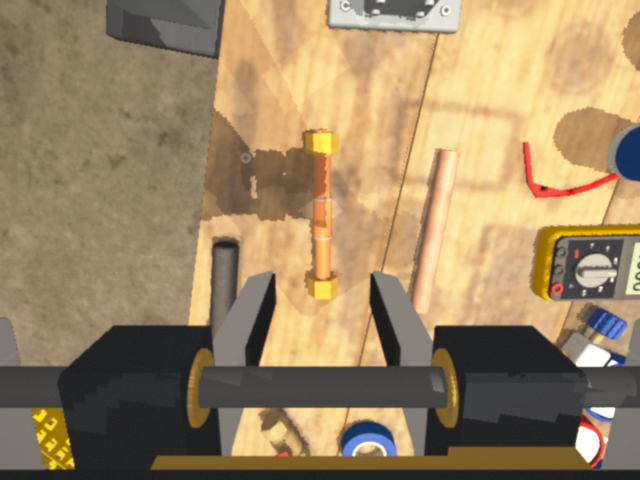

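```bash
python3 - <<'E'
from h import *
s=arm.state();p=np.array(s["tcp_pos"]);R=np.array(s["tool_rot"])
c=cam("wrist");im,D=optics.read_camera("wrist")
print(c[2],"cam in tool",R.T@(-c[3].T@c[4]-p))
for u,v in [(262,274),(260,280),(268,285),(262,300),(250,320),(384,275),(380,290),(390,310),(375,278)]:
    print(u,v,round(float(D[v,u]),1),im[v,u],(R.T@(ray(c,u,v,d=D[v,u])-p)).round(1))
E
```

```text
236.62294734779144 cam in tool [  74.89583663    0.40393826 -196.00220415]
262 274 184.0 [139 132 123] [ 10.6 -28.6 -22.7]
260 280 175.8 [138 132 124] [ 10.8 -28.2 -31.1]
268 285 174.0 [72 68 65] [  9.3 -24.3 -33.4]
262 300 158.1 [101  96  92] [  9.3 -24.5 -49.8]
250 320 137.6 [137 130 124] [ 10.9 -25.6 -70.6]
384 275 182.7 [138 131 123] [ 10.6  29.8 -24. ]
380 290 167.6 [125 118 113] [  9.6  25.7 -39.9]
390 310 146.0 [137 131 125] [ 10.6  26.2 -61.9]
375 278 182.4 [102  97  93] [  9.4  25.5 -24.7]
```

```bash
python3 - <<'E'
from h import *
s=arm.state();p=np.array(s["tcp_pos"]);R=np.array(s["tool_rot"])
c=cam("wrist");im,D=optics.read_camera("wrist")
Q=(cloud(c,D)-p)@R
q=Q[(abs(Q[:,0])<16)&(abs(Q[:,1])<60)&(Q[:,2]<100)]
print(np.percentile(q[:,2],[50,90,99,99.9,100]), q[q[:,2]>-26][:,:2].min(0),q[q[:,2]>-26][:,:2].max(0))
print(D[262:276,258].round(), D[262:276,384].round())
E
```

```text
[-81.99616719 -38.69142676 -20.50935641 -16.94143191 -15.68784355] [ -7.20516879 -34.03572324] [11.17500338 35.70188549]
[390. 390. 389. 390. 390. 390. 391. 393. 391. 392. 393. 393. 184. 183.] [393. 394. 394. 391. 390. 391. 391. 392. 393. 392. 392. 184. 183. 183.]
```

```bash
python3 - <<'E'
from h import *
s=arm.state();p=np.array(s["tcp_pos"]);R=np.array(s["tool_rot"])
print(p)
c=cam("side");im,D=optics.read_camera("side")
W=cloud(c,D);Q=(W-p)@R
q=Q[(abs(Q[:,0])<25)&(abs(Q[:,1])<65)&(Q[:,2]<100)&(Q[:,2]>-120)]
print(len(q)); h,e=np.histogram(q[:,2],bins=np.arange(-120,101,10)); print(list(zip(e[:-1].astype(int),h)))
f=q[q[:,2]>-60];print(f.mean(0),f[:,0].min(),f[:,0].max())
u,v=proj(c,p);print(u,v); u,v=int(u),int(v)
cv2.imwrite("pics/s2.png",cv2.resize(im[v-70:v+50,u-80:u+80,::-1],None,fx=5,fy=5,interpolation=cv2.INTER_CUBIC))
R2=R
for k in (-18,0,22): print(k,(proj(c,p+k*R[:,2])-[u-80,v-70])*5)
E
```

```text
[ 439.56180703 -399.43410276  174.83058786]
352
[(np.int64(-120), np.int64(3)), (np.int64(-110), np.int64(34)), (np.int64(-100), np.int64(37)), (np.int64(-90), np.int64(44)), (np.int64(-80), np.int64(41)), (np.int64(-70), np.int64(42)), (np.int64(-60), np.int64(43)), (np.int64(-50), np.int64(34)), (np.int64(-40), np.int64(39)), (np.int64(-30), np.int64(33)), (np.int64(-20), np.int64(2)), (np.int64(-10), np.int64(0)), (np.int64(0), np.int64(0)), (np.int64(10), np.int64(0)), (np.int64(20), np.int64(0)), (np.int64(30), np.int64(0)), (np.int64(40), np.int64(0)), (np.int64(50), np.int64(0)), (np.int64(60), np.int64(0)), (np.int64(70), np.int64(0)), (np.int64(80), np.int64(0)), (np.int64(90), np.int64(0))]
[  9.31860897   0.66038979 -40.6310362 ] -4.666644086375073 16.622051656429484
381.3010439992941 153.71053571221822
-18 [404.16933484 321.15880389]
0 [401.50522    353.55267856]
22 [398.30826013 392.42559637]
```

View pics/s2.png

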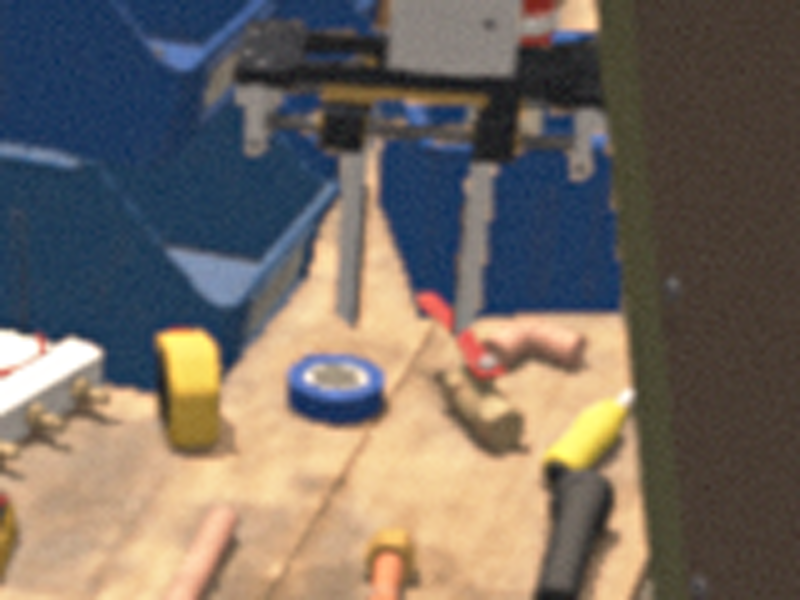

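The fingertips end at row 322 in this side view. That is tool z = -18, against the stated +22, so the reported TCP is about 40 mm too far ahead of the fingers. The wrist depth agrees and it explains the empty grasp. From here I allow tip z = tcp z + 18.

Emit:
{"method": "apply_moves", "body": {
  "series": [
    [[0.5, 0, 0, 2, 0, 0, 0], [0.5, 0, 0, 3, 0, 0, 0], [0.5, 0, 0, 3, 0, 0, 0], [0.5, 0, 0, 3, 0, 0, 0], [0.5, 0, 0, 2.5, 0, 0, 0], [0.5, 0, 0, 2, 0, 0, 0], [0.5, 0, 0, 1, 0, 0, 0], [0.5, 0, 0, 0.7, 0, 0, 0], [0.5, 0, 0, 0.6, 0, 0, 0], [0.5, 0, 0, 0.5, 0, 0, 0], [0.5, 0, 0, 0.3, 0, 0, 0], [0.5, 0, 0, 0.2, 0, 0, 0]]
  ]
}}

```text
time_s: 9.03
tcp_pos: [440.1, -400.0, -11.4]
tool_rot: [[-0.177, 0.984, 0.001], [0.984, 0.177, -0.001], [-0.001, 0.0, -1.0]]
force: [0.1, 0.6, -0.1]
opening: 47.5
grip_force: 0.0
```

Emit:
{"method": "apply_moves", "body": {
  "series": [
    [[1, 0, 0, 0, 0, 0, 0], [1, 0, 0, 0, 0, 0, 0], [1, 0, 0, 0, 0, 0, 0], [1, 0, 0, 0, 0, 0, 0], [1, 0, 0, 0, 0, 0, 0], [1, 0, 0, 0, 0, 0, 0], [1, 0, 0, 0, 0, 0, 0]]
  ],
  "newtons": 30
}}

```text
time_s: 9.62
tcp_pos: [440.0, -399.9, -11.4]
tool_rot: [[-0.177, 0.984, 0.0], [0.984, 0.177, -0.0], [-0.0, 0.0, -1.0]]
force: [-1.1, 1.0, 3.4]
opening: 17.6
grip_force: 30.0
```

Emit:
{"method": "apply_moves", "body": {
  "series": [
    [[1, 0, 0, -1.5, 0, 0, 0], [1, 0, 0, -3, 0, 0, 0], [1, 0, 0, -3, 0, 0, 0.033], [1, 0, 0, -3, 0, 0, 0], [1, 0, 0, -3, 0, 0, 0], [1, 0, 0, -2.5, 0, 0, 0]]
  ]
}}

```text
time_s: 10.12
tcp_pos: [439.9, -399.7, 150.3]
tool_rot: [[-0.144, 0.99, 0.0], [0.99, 0.144, -0.0], [-0.001, 0.0, -1.0]]
force: [-0.5, 0.1, -2.3]
opening: 17.1
grip_force: 30.0
```

Emit:
{"method": "apply_moves", "body": {
  "series": [
    [[1, 1.5, 0.3, 0, 0, 0, 0], [1, 3, 0.5, 0, 0, 0, 0], [1, 3, 0.6, 0, 0, 0, 0], [1, 3, 0.6, 0, 0, 0, 0], [1, 3, 0.6, 0, 0, 0, 0], [1, 3, 0.6, 0, 0, 0, 0], [1, 3, 0.6, 0, 0, 0, 0], [1, 3, 0.6, 0, 0, 0, 0], [1, 3, 0.5, 0, 0, 0, 0], [1, 3, 0.5, 0, 0, 0, 0], [1, 2, 0.4, 0, 0, 0, 0], [1, 0, 0, 0, 0, 0, 0]]
  ]
}}

```text
time_s: 11.12
tcp_pos: [453.0, -86.6, 148.3]
tool_rot: [[-0.147, 0.989, -0.0], [0.989, 0.147, 0.001], [0.001, -0.0, -1.0]]
force: [0.5, -0.2, -1.8]
opening: 16.9
grip_force: 30.0
```

```bash
cat > look.py <<'E'
from h import *
n=sys.argv[1]
for _ in range(2): s=arm.state()
c=cam("wrist");im,D=optics.read_camera("wrist");cv2.imwrite(f"pics/{n}.png",im[:,:,::-1]);R=np.array(s["tool_rot"]);t=np.array(s["tcp_pos"])
np.savez(n+".npz",im=im,D=D,R=R,t=t,cR=c[3],ct=c[4]); print(t.round(1),s["opening"],s["grip_force"],s["time_s"])
for l in ["moving_grip","tail_grip","marker_index","test_piece","puller"]:
    for k in optics.cut_out("wrist",l)[:1]:
        P=cloud(c,D,k["mask"]); print(l,round(k["p"],2),np.round(k["centre"]),P.min(0).round(),P.max(0).round())
E
python3 look.py w5
```

```text
[453.  -86.6 148.3] 16.850818629406913 29.99842017889023 11.1167
moving_grip 0.79 [321. 116.] [398. -47.  12.] [485.  27. 175.]
tail_grip 0.97 [304. 269.] [ 431. -183.   19.] [ 485. -115.   66.]
test_piece 0.88 [323. 256.] [ 423. -342.   -1.] [517.  -5. 280.]
puller 0.92 [318. 110.] [ 373. -197.   -0.] [520.  96. 200.]
```

View pics/w5.png

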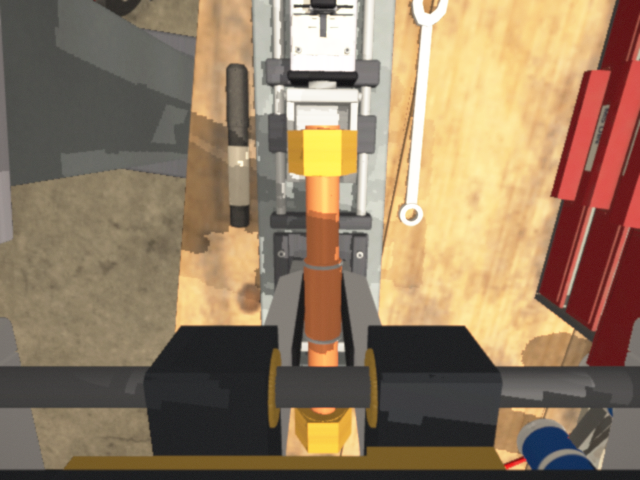

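The held nut shows at (322,152), with the grip and gauge axis near column 323, so it is roughly aligned. I'll work out the exact offsets.

```bash
python3 - <<'E'
from h import *
z=np.load("w5.npz");R=z["R"];t=z["t"];f=cam("wrist")
c=(f[0],f[1],f[2],z["cR"],z["ct"])
W=cloud(c,z["D"]); T=cloud(cam("top"),np.load("top0.npz")["D"])
for nm,C in (("wrist",W),("top",T)):
    Q=(C-t)@R; h=C[:,2]; 
    print(nm)
    def edges(m,w,step=20):
        q=Q[m]
        for lo in range(-140,260,step):
            k=q[(q[:,0]>=lo)&(q[:,0]<lo+step)][:,1]
            if len(k)>15:
                a,b=np.percentile(k,[1,99])
                if b-a>w: print("  x",lo,"y edges",a.round(1),b.round(1),"mid",((a+b)/2).round(1))
    print(" plate"); edges((h>8)&(h<30)&(abs(Q[:,1])<70),95,40)
    print(" grips/barrel"); edges((h>60)&(h<72)&(abs(Q[:,1])<40),30,10)
    q=Q[(h>58)&(h<72)&(abs(Q[:,1])>10)&(abs(Q[:,1])<26)]
    hh,e=np.histogram(q[:,0],bins=np.arange(-130,140,4)); print([(int(a),int(b)) for a,b in zip(e,hh) if b])
    q=Q[(h>85)&(h<110)&(Q[:,0]>180)&(abs(Q[:,1])<60)]; print(" bar",len(q),q.mean(0).round(1) if len(q) else "",(q.max(0)-q.min(0)).round() if len(q) else "")
n=(W-t)@R; nn=n[(W[:,2]>155)&(n[:,0]>55)&(n[:,0]<95)&(abs(n[:,1])<25)]
print("nut",nn.mean(0),nn.min(0),nn.max(0))
E
```

```text
wrist
 plate
  x -100 y edges -58.0 53.5 mid -2.2
  x -60 y edges -56.8 53.5 mid -1.7
  x -20 y edges -68.9 53.8 mid -7.5
  x 20 y edges -69.3 54.2 mid -7.5
  x 60 y edges -69.4 55.0 mid -7.2
  x 100 y edges -69.4 55.6 mid -6.9
  x 140 y edges -54.2 56.0 mid 0.9
 grips/barrel
  x -110 y edges -18.1 19.3 mid 0.6
  x -100 y edges -17.0 18.1 mid 0.6
  x -90 y edges -16.3 17.4 mid 0.6
  x 40 y edges -24.9 24.4 mid -0.3
  x 70 y edges -25.0 24.3 mid -0.4
  x 80 y edges -24.7 24.3 mid -0.2
  x 90 y edges -24.5 24.7 mid 0.1
  x 100 y edges -24.6 24.9 mid 0.2
  x 110 y edges -22.7 23.0 mid 0.1
  x 120 y edges -21.4 21.7 mid 0.2
  x 130 y edges -21.2 22.1 mid 0.5
  x 140 y edges -20.9 22.3 mid 0.7
  x 150 y edges -20.7 22.3 mid 0.8
[(-110, 83), (-98, 21), (-94, 61), (-90, 73), (42, 159), (46, 129), (50, 15), (54, 10), (58, 6), (62, 5), (66, 6), (70, 6), (74, 5), (78, 58), (82, 84), (86, 88), (90, 88), (94, 113), (98, 293), (102, 266), (106, 22), (110, 223), (114, 237), (118, 229), (122, 226), (126, 261), (130, 220), (134, 233)]
 bar 0  
top
 plate
  x -140 y edges -58.9 51.6 mid -3.6
  x -100
[... 1178 characters left out ...]
d 0.1
  x 250 y edges -39.7 39.9 mid 0.1
[(-130, 27), (-126, 30), (-122, 28), (-118, 28), (-114, 29), (-110, 14), (-98, 18), (-94, 26), (-90, 22), (-86, 5), (-82, 8), (-78, 8), (-74, 6), (-70, 6), (-66, 5), (-62, 6), (-58, 5), (-54, 6), (-50, 9), (-46, 25), (-42, 25), (-38, 25), (-34, 11), (38, 2), (42, 29), (46, 30), (50, 27), (54, 16), (58, 7), (62, 4), (66, 7), (70, 8), (74, 10), (78, 6), (82, 8), (86, 11), (90, 9), (94, 17), (98, 28), (102, 28), (110, 29), (114, 24), (118, 20), (122, 26), (126, 23), (130, 22), (134, 22)]
 bar 302 [271.4   1.   53.7] [16. 81. 17.]
nut [ 67.98176776   0.28836703 -34.8133073 ] [ 55.00897376 -14.77324291 -40.10847496] [ 79.26978543  15.31393389 -23.8997273 ]
```

Emit:
{"method": "apply_moves", "body": {
  "series": [
    [[1, 0.3, -0.1, 0, 0, 0, 0.01], [1, 0, 0, 0, 0, 0, 0], [1, 0, 0, 0, 0, 0, 0], [1, 0, 0, 0, 0, 0, 0]]
  ]
}}

```text
time_s: 11.75
tcp_pos: [451.8, -86.9, 148.3]
tool_rot: [[-0.134, 0.991, -0.0], [0.991, 0.134, 0.0], [0.0, -0.0, -1.0]]
force: [-0.2, 0.8, -2.1]
opening: 17.0
grip_force: 30.0
```

```bash
python3 -c "
from h import *
plan([451.2,-82.8,27],[-.1336,.991])"
```

```text
t 11.75 p [451.8 -86.9 148.3] q6 -23.2 turn z 0.0009 shift cm [ 4.1500e-01 -4.0000e-03  1.2134e+01] zaxis [-0.  0. -1.]
```

Emit:
{"method": "apply_moves", "body": {
  "series": [
    [[1, 0.2, 0, 1.5, 0, 0, 0], [1, 0.2, 0, 2, 0, 0, 0], [1, 0, 0, 2, 0, 0, 0], [1, 0, 0, 2, 0, 0, 0], [1, 0, 0, 1.3, 0, 0, 0], [1, 0, 0, 0.5, 0, 0, 0], [1, 0, 0, 0.5, 0, 0, 0], [1, 0, 0, 0.5, 0, 0, 0], [1, 0, 0, 0.4, 0, 0, 0], [1, 0, 0, 0.4, 0, 0, 0], [1, 0, 0, 0, 0, 0, 0], [1, 0, 0, 0, 0, 0, 0]]
  ]
}}

```text
time_s: 12.75
tcp_pos: [451.4, -82.8, 37.5]
tool_rot: [[-0.135, 0.991, 0.0], [0.991, 0.135, -0.0], [-0.0, 0.0, -1.0]]
force: [-0.1, -0.5, -2.2]
opening: 16.8
grip_force: 30.0
```

Emit:
{"method": "apply_moves", "body": {
  "series": [
    [[1, 0, 0, 0.2, 0, 0, 0], [1, 0, 0, 0.2, 0, 0, 0], [1, 0, 0, 0.2, 0, 0, 0], [1, 0, 0, 0.2, 0, 0, 0], [1, 0, 0, 0.1, 0, 0, 0], [1, 0, 0, 0.1, 0, 0, 0], [1, 0, 0, 0, 0, 0, 0]]
  ]
}}

```text
time_s: 13.33
tcp_pos: [451.2, -82.8, 27.2]
tool_rot: [[-0.135, 0.991, -0.0], [0.991, 0.135, 0.0], [0.0, -0.0, -1.0]]
force: [-0.3, 0.3, -2.4]
opening: 17.3
grip_force: 30.0
```

Emit:
{"method": "apply_moves", "body": {
  "series": [
    [[1, 0, 0, 0.1, 0, 0, 0], [1, 0, 0, 0, 0, 0, 0], [0.6, 0, 0, 0, 0, 0, 0], [0.6, 0, 0, 0, 0, 0, 0], [0.6, 0, 0, 0, 0, 0, 0], [0.6, 0, 0, 0, 0, 0, 0], [0.6, 0, 0, -0.5, 0, 0, 0], [0.6, 0, 0, -2, 0, 0, 0], [0.6, 0, 0, -3, 0, 0, 0], [0.6, 0, 0, -3, 0, 0, 0], [0.6, 0, 0, -3, 0, 0, 0], [0.6, 0, 0, -1.5, 0, 0, 0]]
  ]
}}

```text
time_s: 14.33
tcp_pos: [452.2, -83.0, 160.2]
tool_rot: [[-0.135, 0.991, 0.004], [0.991, 0.135, -0.001], [-0.002, 0.004, -1.0]]
force: [-0.7, 0.2, 0.3]
opening: 37.6
grip_force: 0.0
```

Emit:
{"method": "apply_moves", "body": {
  "series": [
    [[0.6, 1.5, 0, 0, 0, 0, 0], [0.6, 2, 0, 0, 0, 0, 0], [0.6, 2, 0, 0, 0, 0, 0], [0.6, 1, 0, 0, 0, 0, 0], [0.6, 0, 0, 0, 0, 0, 0], [0.6, 0, 0, 0, 0, 0, 0], [0.6, 0, 0, 0, 0, 0, 0]]
  ]
}}

```text
time_s: 14.92
tcp_pos: [442.7, -19.0, 156.4]
tool_rot: [[-0.134, 0.991, 0.0], [0.991, 0.134, -0.0], [-0.0, 0.0, -1.0]]
force: [-0.2, -0.1, 0.7]
opening: 37.7
grip_force: 0.0
```

```bash
python3 look.py w6; python3 - <<'E'
from h import *
c=cam("top");im,D=optics.read_camera("top")
z=np.load("w6.npz");R=z["R"];t=z["t"];f=cam("wrist");cw=(f[0],f[1],f[2],z["cR"],z["ct"])
for nm,k in (("top",optics.cut_out("top","marker_index")),("w",optics.cut_out("wrist","marker_index"))): print(nm,[(r["p"],r["centre"]) for r in k[:2]])
W=cloud(cw,z["D"]);Q=(W-t)@R
m=(W[:,2]>76)&(W[:,2]<95)&(abs(Q[:,1])<15)&(Q[:,0]>40);q=Q[m];print("marker",len(q),q.mean(0),q.min(0),q.max(0))
tp=Q[(W[:,2]>45)&(W[:,2]<75)&(abs(Q[:,1])<7)&(Q[:,0]<20)]; print(tp.mean(0),W[(W[:,2]>45)&(W[:,2]<75)&(abs(Q[:,1])<4)&(Q[:,0]<20)][:,2].max() if len(tp) else 0)
print(proj(c,[448,-82.8,51]))
E
```

```text
[442.7 -19.  156.4] 37.70781851016985 0.0 14.9167
moving_grip 0.85 [320. 211.] [398. -54.  12.] [485. 114.  76.]
tail_grip 0.8 [314. 351.] [ 431. -185.   20.] [489.   3. 288.]
marker_index 0.91 [317. 115.] [414.  61.  66.] [449.  73.  89.]
test_piece 0.93 [322. 277.] [ 427. -145.   31.] [469.  -3.  67.]
puller 0.85 [320. 160.] [ 363. -285.   -2.] [526. 169. 289.]
top []
w [(0.91, [317.0, 114.7])]
marker 406 [86.8969712  -0.21206668 70.98539425] [81.95332818 -8.13884696 67.76624348] [92.35960406  7.70057674 80.38532552]
[-7.29875104e+01  1.95313080e-02  9.58478743e+01] 68.94385667589847
[312.05730197 262.61933046]
```

View pics/w6.png

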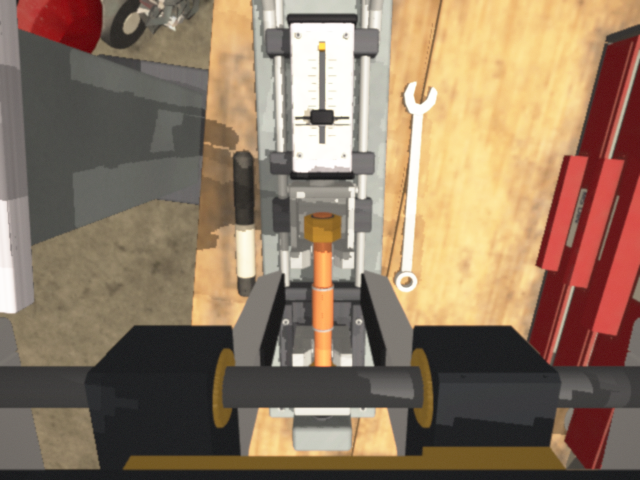

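The test piece is seated, with its nut at (322,225) behind the moving grip. The marker stands at (321,116), and the brass live pin marking zero is at (322,46).

```bash
python3 - <<'E'
from h import *
z=np.load("w6.npz");R=z["R"];t=z["t"];f=cam("wrist");cw=(f[0],f[1],f[2],z["cR"],z["ct"]);im=z["im"].astype(int)
s=im[30:65,300:345]; m=(s[:,:,0]-s[:,:,2]>70); v,u=np.nonzero(m); u=u.mean()+300;v=v.mean()+30
P=ray(cw,u,v,z=72);q=R.T@(P-t);print("pin",u,v,m.sum(),q.round(1),z["D"][int(v),int(u)],ray(cw,u,v,d=z["D"][int(v),int(u)]))
M=ray(cw,321,116,z=86);print("marker",(R.T@(M-t)).round(1))
W=cloud(cw,z["D"]);Q=(W-t)@R
k=Q[(W[:,2]>75)&(W[:,2]<95)&(abs(Q[:,1])<9)&(Q[:,0]>70)&(Q[:,0]<100)];print(np.percentile(k[:,0],[3,50,97]),np.percentile(k[:,1],[3,50,97]))
plan([*(t+R@[86.9,-.2,0])[:2],54],[-.1336,.991])
E
```

```text
pin 321.35714285714283 45.98214285714286 56 [132.9  -0.3  84.4] 253.98717 [424.59278208 112.08022884  74.58384885]
marker [87.5 -0.6 70.4]
[81.99779006 86.85028051 92.01374651] [-7.90064791  0.10427888  7.41366749]
t 15.37 p [442.5 -18.6 156.3] q6 -14.9 turn z 0.0008 shift cm [ 8.641 -0.017 10.233] zaxis [-0. -0. -1.]
```

Emit:
{"method": "apply_moves", "body": {
  "series": [
    [[0.6, 1.5, 0, 0, 0, 0, 0], [0.6, 2.5, 0, 0, 0, 0, 0], [0.6, 2.5, 0, 0.5, 0, 0, 0], [0.6, 1.5, 0, 1.5, 0, 0, 0], [0.6, 0.65, 0, 2, 0, 0, 0], [0.6, 0, 0, 2, 0, 0, 0], [0.6, 0, 0, 1.5, 0, 0, 0], [0.6, 0, 0, 1.1, 0, 0, 0], [0.6, 0, 0, 0.8, 0, 0, 0], [0.6, 0, 0, 0.5, 0, 0, 0], [0.6, 0, 0, 0.3, 0, 0, 0], [0.6, 0, 0, 0, 0, 0, 0]]
  ]
}}

```text
time_s: 16.37
tcp_pos: [430.9, 67.3, 54.2]
tool_rot: [[-0.135, 0.991, -0.0], [0.991, 0.135, -0.0], [-0.0, -0.0, -1.0]]
force: [-0.8, 0.7, 0.0]
opening: 37.6
grip_force: 0.0
```

Emit:
{"method": "apply_moves", "body": {
  "series": [
    [[0.9, 0, 0, 0, 0, 0, 0], [0.9, 0, 0, 0, 0, 0, 0], [0.9, 0, 0, 0, 0, 0, 0], [0.9, 0, 0, 0, 0, 0, 0], [0.9, 0, 0, 0, 0, 0, 0], [0.9, 0, 0, 0, 0, 0, 0]]
  ],
  "newtons": 6
}}

```text
time_s: 16.87
tcp_pos: [430.7, 67.3, 54.6]
tool_rot: [[-0.135, 0.991, -0.0], [0.991, 0.135, -0.0], [-0.0, -0.0, -1.0]]
force: [-4.1, 0.2, 6.6]
opening: 16.1
grip_force: 6.0
```

Emit:
{"method": "apply_moves", "body": {
  "series": [
    [[0.9, 0, -0.05, -0.2, 0, 0, 0], [0.9, 0, 0, 0, 0, 0, 0]]
  ]
}}

```text
time_s: 17.03
tcp_pos: [430.5, 67.3, 56.3]
tool_rot: [[-0.135, 0.991, 0.0], [0.991, 0.135, 0.0], [0.0, 0.0, -1.0]]
force: [2.4, 0.8, -4.9]
opening: 15.9
grip_force: 6.0
```

Emit:
{"method": "apply_moves", "body": {
  "series": [
    [[0.9, 0.2, 0.02, 0.08, 0, 0, 0], [0.9, 0.3, 0, 0, 0, 0, 0], [0.9, 0.4, 0, 0, 0, 0, 0], [0.9, 0.4, 0, 0, 0, 0, 0], [0.9, 0.4, 0, 0, 0, 0, 0], [0.9, 0.4, 0, 0, 0, 0, 0], [0.9, 0.4, 0, 0, 0, 0, 0], [0.9, 0.4, 0, 0, 0, 0, 0], [0.9, 0.3, 0, 0, 0, 0, 0], [0.9, 0.2, 0, 0, 0, 0, 0], [0.9, 0.1, 0, 0, 0, 0, 0], [0.9, 0.1, 0, 0, 0, 0, 0]]
  ]
}}

```text
time_s: 18.03
tcp_pos: [425.8, 103.2, 55.9]
tool_rot: [[-0.135, 0.991, 0.0], [0.991, 0.135, 0.0], [-0.0, 0.0, -1.0]]
force: [-2.9, -2.0, 5.7]
opening: 15.9
grip_force: 6.0
```

Emit:
{"method": "apply_moves", "body": {
  "series": [
    [[0.9, 0.1, 0, 0, 0, 0, 0], [0.9, 0.1, 0, 0, 0, 0, 0], [0.9, 0.1, 0, 0, 0, 0, 0], [0.9, 0.1, 0, 0, 0, 0, 0], [0.9, 0.1, 0, 0, 0, 0, 0], [0.9, 0, 0, 0, 0, 0, 0]]
  ]
}}

```text
time_s: 18.53
tcp_pos: [425.1, 108.1, 55.9]
tool_rot: [[-0.135, 0.991, 0.0], [0.991, 0.135, -0.0], [-0.0, 0.0, -1.0]]
force: [-2.6, -0.9, 6.2]
opening: 16.0
grip_force: 6.0
```

Emit:
{"method": "apply_moves", "body": {
  "series": [
    [[0.6, 0, 0, 0, 0, 0, 0], [0.6, 0, 0, 0, 0, 0, 0], [0.6, 0, 0, 0, 0, 0, 0], [0.6, 0, 0, 0, 0, 0, 0], [0.6, 0, 0, -1.5, 0, 0, 0], [0.6, 0, 0, -3, 0, 0, 0], [0.6, -1, 0, -3, 0, 0, 0], [0.6, -2.5, 0, -2.5, 0, 0, 0], [0.6, -2, 0, 0, 0, 0, 0], [0.6, -0.5, 0, 0, 0, 0, 0], [0.6, 0, 0, 0, 0, 0, 0], [0.6, 0, 0, 0, 0, 0, 0]]
  ]
}}

```text
time_s: 19.53
tcp_pos: [432.8, 48.7, 154.9]
tool_rot: [[-0.134, 0.991, -0.001], [0.991, 0.134, 0.0], [0.0, -0.001, -1.0]]
force: [0.0, 0.1, -0.0]
opening: 37.6
grip_force: 0.0
```

```bash
python3 look.py w7; python3 - <<'E'
from h import *
z=np.load("w7.npz");R=z["R"];t=z["t"];f=cam("wrist");cw=(f[0],f[1],f[2],z["cR"],z["ct"]);im=z["im"]
W=cloud(cw,z["D"]);Q=(W-t)@R
def st(n,k): print(n,len(k),np.percentile(k,[2,50,98],axis=0).round(1).tolist())
st("marker",Q[(W[:,2]>78)&(W[:,2]<95)&(abs(Q[:,1])<9)&(Q[:,0]>30)&(Q[:,0]<90)])
b=(W[:,2]>86)&(W[:,2]<108)&(Q[:,0]>90)&(abs(Q[:,1])<60)
st("bar",Q[b]); st("barW",W[b])
g=Q[(W[:,2]>62)&(W[:,2]<72)&(abs(Q[:,1])<26)&(abs(Q[:,1])>12)&(Q[:,0]>-60)&(Q[:,0]<100)];h,e=np.histogram(g[:,0],np.arange(-60,100,4));print([(int(a),int(c)) for a,c in zip(e,h) if c])
cv2.imwrite("pics/w7c.png",cv2.resize(im[60:300,220:420,::-1],None,fx=2.5,fy=2.5,interpolation=cv2.INTER_CUBIC))
E
```

```text
[432.8  48.7 154.9] 37.57942105895916 0.0 19.5333
moving_grip 0.94 [322. 289.] [406. -56.  12.] [478. 117.  76.]
tail_grip 0.66 [321. 172.] [361. -72.  11.] [481. 220. 172.]
marker_index 0.84 [318. 156.] [407. 101.  67.] [443. 114.  88.]
test_piece 0.68 [324. 173.] [371. -65.  12.] [480. 197. 101.]
puller 0.93 [322. 168.] [ 352. -213.   -1.] [522. 233. 287.]
marker 362 [[54.7, -6.7, 67.2], [60.2, 0.8, 68.7], [64.7, 8.3, 73.1]]
bar 3396 [[132.1, -36.2, 55.5], [138.0, 0.7, 58.3], [146.4, 37.6, 66.6]]
barW 3396 [[378.3, 177.3, 88.3], [414.8, 185.8, 96.6], [451.6, 195.5, 99.4]]
[(-60, 1), (-56, 2), (-52, 3), (-48, 2), (-44, 1), (-40, 7), (-36, 140), (-32, 161), (-28, 53), (-24, 45), (-20, 172), (-16, 123), (-12, 126), (-8, 108), (-4, 140), (0, 133), (4, 132), (8, 128), (12, 128), (16, 128), (20, 140), (24, 136), (28, 136), (32, 147), (36, 136), (40, 137), (44, 146), (48, 140), (52, 143), (56, 140), (60, 149), (64, 166), (68, 166), (72, 136), (76, 166), (80, 170), (84, 198), (88, 31)]
```

View pics/w7c.png

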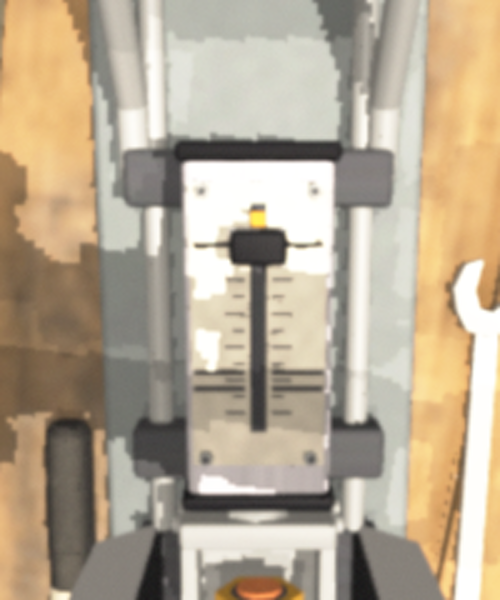

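The marker block is at row 246 of the crop, directly against the brass pin (row 215), so it is at zero. The proof lines are at rows 372 and 388. Next is the handle.

```bash
python3 - <<'E'
from h import *
z=np.load("w7.npz");R=z["R"];t=z["t"];f=cam("wrist");cw=(f[0],f[1],f[2],z["cR"],z["ct"])
W=cloud(cw,z["D"]);Q=(W-t)@R
b=(W[:,2]>92)&(W[:,2]<108)&(Q[:,0]>90)&(abs(Q[:,1])<25)
q=Q[b];print(len(q),np.percentile(q,[2,50,98],axis=0).round(1))
T=cloud(cam("top"),np.load("top0.npz")["D"]);Q2=(T-t)@R
b=(T[:,2]>92)&(T[:,2]<108)&(Q2[:,0]>90)&(abs(Q2[:,1])<25);print("top",np.percentile(Q2[b],[2,50,98],axis=0).round(1))
plan(t,[-.1336,.991])
E
```

```text
2329 [[ 1.322e+02 -2.400e+01  5.540e+01]
 [ 1.384e+02  1.000e-01  5.760e+01]
 [ 1.465e+02  2.390e+01  6.240e+01]]
top [[128.5 -23.7  54.8]
 [135.   -0.7  58.6]
 [142.5  23.5  62.5]]
t 19.83 p [433.   48.9 155.3] q6 -6.2 turn z 0.0018 shift cm [-0.017 -0.025  0.041] zaxis [-6.e-04  0.e+00 -1.e+00]
```

Emit:
{"method": "apply_moves", "body": {
  "series": [
    [[0.55, 1, 0, 0, 0, 0, 0], [0.55, 2, 0, 0, 0, 0, 0], [0.55, 2.5, 0, 0, 0, 0, 0], [0.55, 2.5, 0, 0, 0, 0, 0], [0.55, 2.5, 0, 0, 0, 0, 0], [0.55, 2, 0, 0, 0, 0, 0], [0.55, 1, 0, 0, 0, 0, 0], [0.55, 0.4, 0.05, 0, 0, 0, 0]]
  ]
}}

```text
time_s: 20.5
tcp_pos: [414.4, 187.7, 155.4]
tool_rot: [[-0.137, 0.991, -0.0], [0.991, 0.137, -0.0], [0.0, -0.0, -1.0]]
force: [-0.2, -0.7, -0.3]
opening: 42.4
grip_force: 0.0
```

Emit:
{"method": "apply_moves", "body": {
  "series": [
    [[0.55, 0, 0, 0, 0, 0, -0.119], [0.55, 0, 0, 0, 0, 0, -0.12], [0.55, 0, 0, 0, 0, 0, -0.12], [0.55, 0, 0, 0, 0, 0, -0.12], [0.55, 0, 0, 0, 0, 0, -0.12], [0.55, 0, 0, 0, 0, 0, -0.12], [0.55, 0, 0, 0, 0, 0, -0.12], [0.55, 0, 0, 0, 0, 0, -0.12], [0.55, 0, 0, 0, 0, 0, -0.12], [0.55, 0, 0, 0, 0, 0, -0.12], [0.55, 0, 0, 0, 0, 0, -0.12], [0.55, 0, 0, 0, 0, 0, -0.12]]
  ]
}}

```text
time_s: 21.5
tcp_pos: [415.0, 185.6, 155.5]
tool_rot: [[-1.0, -0.008, -0.0], [-0.008, 1.0, -0.0], [0.0, -0.0, -1.0]]
force: [0.2, -0.6, 0.2]
opening: 42.3
grip_force: 0.0
```

Emit:
{"method": "apply_moves", "body": {
  "series": [
    [[0.55, 0, 0, 1, 0, 0, -0.12], [0.55, 0, 0, 1.5, 0, 0, -0.01], [0.55, 0, 0, 0.5, 0, 0, 0], [0.55, 0, 0, 0, 0, 0, 0], [0.55, 0, 0, 0, 0, 0, 0], [0.55, 0, 0, 0, 0, 0, 0]]
  ]
}}

```text
time_s: 22.0
tcp_pos: [415.3, 186.2, 126.2]
tool_rot: [[-0.991, -0.132, 0.001], [-0.132, 0.991, 0.0], [-0.001, 0.0, -1.0]]
force: [-0.4, -0.1, -0.2]
opening: 42.3
grip_force: 0.0
```

```bash
python3 - <<'E'
from h import *
z=np.load("w7.npz");R=z["R"];t=z["t"]
plan([*(t+R@[139.3,0.1,0])[:2],58],[.991,.1336])
c=cam("wrist");s=arm.state();R=np.array(s["tool_rot"]);t=np.array(s["tcp_pos"]);im,D=optics.read_camera("wrist")
W=cloud(c,D);Q=(W-t)@R;b=(W[:,2]>85)&(W[:,2]<106)&(abs(Q[:,1])<25)&(abs(Q[:,0])<50);
if b.sum(): print(b.sum(),np.percentile(Q[b],[2,50,98],axis=0).round(1))
E
```

```text
t 22.0 p [415.3 186.2 126.2] q6 -78.0 turn z -0.0018 shift cm [0.103 0.074 6.821] zaxis [ 8.e-04  2.e-04 -1.e+00]
2769 [[-33.7  -6.2  26.9]
 [  5.1   0.8  29.6]
 [ 39.4   8.9  37.7]]
```

Emit:
{"method": "apply_moves", "body": {
  "series": [
    [[0.55, 0.1, 0.1, 1, 0, 0, 0], [0.55, 0, 0, 1.5, 0, 0, 0], [0.55, 0, 0, 1.5, 0, 0, 0], [0.55, 0, 0, 1.3, 0, 0, 0], [0.55, 0, 0, 0.8, 0, 0, 0], [0.55, 0, 0, 0.5, 0, 0, 0], [0.55, 0, 0, 0.2, 0, 0, 0], [1, 0, 0, 0, 0, 0, 0], [1, 0, 0, 0, 0, 0, 0], [1, 0, 0, 0, 0, 0, 0], [1, 0, 0, 0, 0, 0, 0], [1, 0, 0, 0, 0, 0, 0]]
  ],
  "newtons": 35
}}

```text
time_s: 23.05
tcp_pos: [414.1, 187.1, 58.0]
tool_rot: [[-0.991, -0.133, 0.001], [-0.133, 0.991, 0.0], [-0.001, 0.0, -1.0]]
force: [-0.9, -1.2, 1.5]
opening: 14.9
grip_force: 35.0
```

Emit:
{"method": "apply_moves", "body": {
  "series": [
    [[1, 0, 0, 0, 0, 0, 0], [1, 0, 0, 0, 0, 0, 0]]
  ]
}}

```text
time_s: 23.22
tcp_pos: [414.1, 187.2, 57.9]
tool_rot: [[-0.991, -0.133, 0.001], [-0.133, 0.991, 0.0], [-0.001, 0.0, -1.0]]
force: [-0.7, -0.2, 4.2]
opening: 15.0
grip_force: 35.0
```

```bash
cat > g.py <<'E'
from h import *
n=sys.argv[1]; s=arm.state(); t=np.array(s["tcp_pos"]); u=np.array([-.1336,.991,0]); v=np.array([.991,.1336,0])
print("along",(t@u).round(2),"F along",(np.array(s["force"])@u).round(2),s["time_s"])
c=cam("top");im,D=optics.read_camera("top");np.savez(n+".npz",im=im,D=D)
p=proj(c,[424,100,80]).round().astype(int); 
cv2.imwrite(f"pics/{n}.png",cv2.resize(im[p[1]-25:p[1]+25,p[0]-45:p[0]+75,::-1],None,fx=6,fy=6,interpolation=cv2.INTER_CUBIC))
# rectified strip along pull axis at z=68, 0.5 mm/px
o=np.array([433.0,48.9,0]); xs=np.arange(-110,110,.5)
pts=np.array([[proj(c,[*(o+u*x+v*y)[:2],68.]) for x in xs] for y in np.arange(-26,26,.5)],np.float32)
st=cv2.remap(im,pts[:,:,0],pts[:,:,1],cv2.INTER_CUBIC); np.save(n+"_s.npy",st)
for z0,col,nm in((0,(0,0,0),"marker"),):
    pass
for k in optics.cut_out("top","marker_index")[:1]: print("marker px",k["p"],k["centre"], "mask",k["mask"].sum())
r=st[46:58].mean(2).mean(0); l=(st[20:34].mean(2).mean(0)+st[70:84].mean(2).mean(0))/2
print("centre strip",r[::4].astype(int).tolist());print("side strip",l[::4].astype(int).tolist())
E
python3 g.py g0
```

```text
along 130.16 F along -0.11 23.2167
centre strip [138, 139, 139, 139, 139, 138, 138, 139, 139, 139, 139, 139, 139, 139, 138, 138, 137, 139, 148, 154, 155, 154, 153, 155, 155, 154, 150, 151, 164, 176, 182, 182, 181, 175, 156, 127, 121, 148, 173, 177, 167, 151, 134, 110, 75, 69, 116, 176, 213, 221, 218, 213, 210, 211, 211, 208, 195, 170, 148, 140, 137, 134, 132, 129, 130, 130, 126, 125, 130, 132, 132, 132, 127, 122, 123, 123, 123, 121, 121, 121, 122, 117, 97, 66, 45, 41, 40, 41, 56, 84, 107, 129, 149, 159, 144, 104, 64, 57, 60, 60, 60, 58, 54, 51, 51, 51, 51, 50, 50, 50]
side strip [112, 112, 112, 112, 111, 107, 100, 96, 97, 108, 122, 127, 127, 124, 122, 122, 118, 108, 102, 102, 103, 102, 102, 102, 103, 107, 122, 144, 160, 165, 163, 160, 156, 149, 133, 113, 116, 148, 173, 176, 160, 124, 79, 50, 44, 64, 117, 176, 212, 220, 217, 207, 196, 193, 202, 212, 214, 214, 213, 212, 211, 209, 197, 176, 169, 171, 173, 192, 208, 209, 208, 209, 204, 196, 191, 191, 193, 195, 194, 192, 191, 189, 179, 160, 133, 119, 132, 147, 151, 152, 152, 147, 139, 130, 112, 83, 61, 62, 69, 68, 62, 56, 54, 52, 51, 51, 50, 50, 51, 50]
```

Emit:
{"method": "apply_moves", "body": {
  "series": [
    [[1, 0, 0.1, 0, 0, 0, 0], [1, 0, 0.2, 0, 0, 0, 0], [1, 0, 0.2, 0, 0, 0, 0], [1, 0, 0.2, 0, 0, 0, 0], [1, 0, 0.2, 0, 0, 0, 0], [1, 0, 0.2, 0, 0, 0, 0], [1, 0, 0.2, 0, 0, 0, 0], [1, 0, 0.2, 0, 0, 0, 0], [1, 0, 0.2, 0, 0, 0, 0], [1, 0, 0.2, 0, 0, 0, 0], [1, 0, 0.2, 0, 0, 0, 0], [1, 0, 0.1, 0, 0, 0, 0]]
  ]
}}

```text
time_s: 24.32
tcp_pos: [411.1, 209.0, 57.9]
tool_rot: [[-0.991, -0.133, 0.001], [-0.133, 0.991, -0.0], [-0.001, -0.0, -1.0]]
force: [-0.6, -1.6, 6.0]
opening: 15.0
grip_force: 35.0
```

Emit:
{"method": "apply_moves", "body": {
  "series": [
    [[1, 0, 0.1, 0, 0, 0, 0], [1, 0, 0.1, 0, 0, 0, 0], [1, 0, 0.1, 0, 0, 0, 0], [1, 0, 0.1, 0, 0, 0, 0], [1, 0, 0.1, 0, 0, 0, 0], [1, 0, 0, 0, 0, 0, 0]]
  ]
}}

```text
time_s: 24.82
tcp_pos: [410.5, 213.9, 57.9]
tool_rot: [[-0.991, -0.133, 0.001], [-0.133, 0.991, -0.0], [-0.001, -0.0, -1.0]]
force: [-1.8, -1.5, 6.7]
opening: 15.3
grip_force: 35.0
```

Emit:
{"method": "apply_moves", "body": {
  "series": [
    [[1, 0, 0.1, 0, 0, 0, 0], [1, 0, 0.1, 0, 0, 0, 0], [1, 0, 0.1, 0, 0, 0, 0], [1, 0, 0.1, 0, 0, 0, 0], [1, 0, 0.1, 0, 0, 0, 0], [1, 0, 0, 0, 0, 0, 0]]
  ]
}}

```text
time_s: 25.32
tcp_pos: [409.8, 218.7, 57.9]
tool_rot: [[-0.991, -0.133, 0.001], [-0.133, 0.991, -0.0], [-0.001, -0.0, -1.0]]
force: [-1.2, -3.0, 7.1]
opening: 15.2
grip_force: 35.0
```

Emit:
{"method": "apply_moves", "body": {
  "series": [
    [[1, 0, 0.1, 0, 0, 0, 0], [1, 0, 0.1, 0, 0, 0, 0], [1, 0, 0.1, 0, 0, 0, 0], [1, 0, 0.1, 0, 0, 0, 0], [1, 0, 0.1, 0, 0, 0, 0], [1, 0, 0, 0, 0, 0, 0]]
  ]
}}

```text
time_s: 25.82
tcp_pos: [409.1, 223.4, 57.9]
tool_rot: [[-0.991, -0.133, 0.001], [-0.133, 0.991, -0.001], [-0.0, -0.001, -1.0]]
force: [-0.6, -4.8, 7.0]
opening: 15.1
grip_force: 35.0
```

Emit:
{"method": "apply_moves", "body": {
  "series": [
    [[1, 0, 0.1, 0, 0, 0, 0], [1, 0, 0.1, 0, 0, 0, 0], [1, 0, 0.1, 0, 0, 0, 0], [1, 0, 0.1, 0, 0, 0, 0], [1, 0, 0.1, 0, 0, 0, 0], [1, 0, 0.1, 0, 0, 0, 0], [1, 0, 0.1, 0, 0, 0, 0], [1, 0, 0.1, 0, 0, 0, 0], [1, 0, 0.1, 0, 0, 0, 0], [1, 0, 0.1, 0, 0, 0, 0], [1, 0, 0, 0, 0, 0, 0]]
  ]
}}

```text
time_s: 26.73
tcp_pos: [407.8, 233.0, 57.9]
tool_rot: [[-0.991, -0.133, 0.0], [-0.133, 0.991, -0.001], [-0.0, -0.001, -1.0]]
force: [0.5, -7.8, 7.9]
opening: 15.0
grip_force: 35.0
```

Emit:
{"method": "apply_moves", "body": {
  "series": [
    [[1, 0, 0.1, 0, 0, 0, 0], [1, 0, 0.1, 0, 0, 0, 0], [1, 0, 0.1, 0, 0, 0, 0], [1, 0, 0.1, 0, 0, 0, 0], [1, 0, 0.1, 0, 0, 0, 0], [1, 0, 0.1, 0, 0, 0, 0], [1, 0, 0.1, 0, 0, 0, 0], [1, 0, 0.1, 0, 0, 0, 0], [1, 0, 0, 0, 0, 0, 0]]
  ]
}}

```text
time_s: 27.48
tcp_pos: [406.8, 240.6, 57.9]
tool_rot: [[-0.991, -0.133, 0.0], [-0.133, 0.991, -0.002], [-0.0, -0.002, -1.0]]
force: [-0.4, -10.0, 8.1]
opening: 15.1
grip_force: 35.0
```

```bash
sed -i '$d' g.py; cat >> g.py <<'E'
tr=float(t@u)-130.16   # carriage travel, mm, since the grasp
# shift strip by travel: sample in carriage frame, marker top plane (z 86) and scale plane (z 68)
def strip(z,y0,y1):
    xs=np.arange(-40,110,.5)
    pts=np.array([[proj(c,[*(o+u*(x+tr)+v*y)[:2],z]) for x in xs] for y in np.arange(y0,y1,.5)],np.float32)
    return xs,cv2.remap(im,pts[:,:,0],pts[:,:,1],cv2.INTER_CUBIC).mean(2).mean(0)
xs,a=strip(84.,-6,6); xs,b1=strip(68.,-19,-12); xs,b2=strip(68.,12,19); b=np.minimum(b1,b2)
print("travel",round(tr,2))
m=(xs>-5)&(xs<75); dk=np.clip(100-a,0,None)*m; 
print("block strip z84",[(int(x),int(y)) for x,y in zip(xs[::4],a[::4]) if -12<x<76])
print("lines",[(int(x),int(y)) for x,y in zip(xs[::2],b[::2]) if -12<x<76])
W=cloud(c,D);Q=np.stack([(W-o)@u-tr,(W-o)@v,W[:,2]],1)
k=Q[(Q[:,2]>77)&(Q[:,2]<92)&(abs(Q[:,1])<8)&(Q[:,0]>-15)&(Q[:,0]<80)];print("depth block",len(k),np.percentile(k,[5,50,95],axis=0).round(1).tolist() if len(k) else "")
E
python3 g.py g1; python3 g.py g2|grep along
```

```text
along 184.13 F along -9.84 27.4833
marker px 0.59 [203.8, 279.8] mask 55
travel 53.97
block strip z84 [(-10, 208), (-8, 207), (-6, 209), (-4, 209), (-2, 205), (0, 193), (2, 176), (4, 164), (6, 159), (8, 158), (10, 154), (12, 146), (14, 138), (16, 139), (18, 139), (20, 131), (22, 107), (24, 73), (26, 50), (28, 48), (30, 49), (32, 57), (34, 84), (36, 120), (38, 141), (40, 142), (42, 140), (44, 139), (46, 139), (48, 142), (50, 144), (52, 144), (54, 143), (56, 140), (58, 138), (60, 134), (62, 126), (64, 122), (66, 126), (68, 135), (70, 141), (72, 146), (74, 152)]
lines [(-11, 213), (-10, 209), (-9, 203), (-8, 194), (-7, 184), (-6, 176), (-5, 173), (-4, 176), (-3, 183), (-2, 193), (-1, 200), (0, 204), (1, 207), (2, 207), (3, 208), (4, 208), (5, 209), (6, 208), (7, 207), (8, 207), (9, 207), (10, 206), (11, 205), (12, 203), (13, 200), (14, 194), (15, 185), (16, 176), (17, 172), (18, 173), (19, 175), (20, 175), (21, 175), (22, 174), (23, 180), (24, 189), (25, 196), (26, 197), (27, 191), (28, 179), (29, 167), (30, 159), (31, 160), (32, 169), (33, 178), (34, 184), (35, 186), (36, 184), (37, 184), (38, 184), (39, 184), (40, 185), (41, 187), (42, 188), (43, 189), (44, 189), (45, 189), (46, 188), (47, 187), (48, 185), (49, 184), (50, 184), (51, 184), (52, 184), (53, 185), (54, 186), (55, 186), (56, 187), (57, 186), (58, 185), (59, 179), (60, 170), (61, 155), (62, 141), (63, 126), (64, 118), (65, 113), (66, 112), (67, 111), (68, 111), (69, 111), (70, 109), (71, 106), (72, 102), (73, 98), (74, 94), (75, 90)]
depth block 45 [[25.6, -7.3, 80.4], [29.3, 0.1, 85.1], [34.3, 6.6, 87.7]]
along 184.13 F along -9.72 27.5833
```

View pics/g1.png

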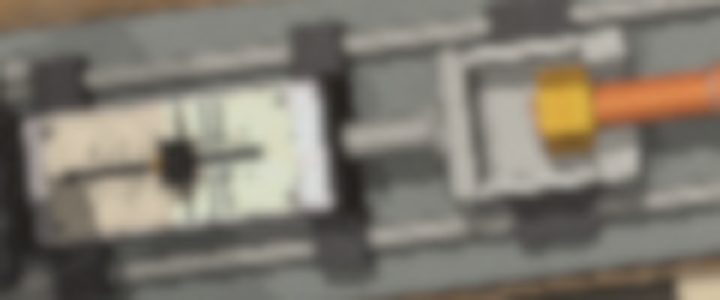

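The wire index is at (178,160) in the crop, about 10 mm short of the midpoint of the proof lines at (208,150). The exposed rod agrees, so the reading is about 0.030. I'll pull a further 8 mm and measure again.

Emit:
{"method": "apply_moves", "body": {
  "series": [
    [[1, 0, 0.1, 0, 0, 0, 0], [1, 0, 0.1, 0, 0, 0, 0], [1, 0, 0.1, 0, 0, 0, 0], [1, 0, 0.1, 0, 0, 0, 0], [1, 0, 0.1, 0, 0, 0, 0], [1, 0, 0.1, 0, 0, 0, 0], [1, 0, 0.1, 0, 0, 0, 0], [1, 0, 0, 0, 0, 0, 0]]
  ]
}}

```text
time_s: 28.35
tcp_pos: [405.9, 247.3, 57.9]
tool_rot: [[-0.991, -0.133, 0.0], [-0.133, 0.991, -0.002], [-0.0, -0.002, -1.0]]
force: [0.3, -12.5, 9.1]
opening: 15.2
grip_force: 35.0
```

```bash
cat > m.py <<'E'
# reading from top view: block and lines, compared over g0 (zero), g1, now
from h import *
c=cam("top");u=np.array([-.1336,.991,0]); v=np.array([.991,.1336,0]);o=np.array([433.0,48.9,0])
s=arm.state();t=np.array(s["tcp_pos"]);im,D=optics.read_camera("top");np.savez("g3.npz",im=im,D=D);print("F",np.round(s["force"],1))
def prof(im,tr,z,ys):
    xs=np.arange(-15,75,.25)
    pts=np.array([[proj(c,[*(o+u*(x+tr)+v*y)[:2],z]) for x in xs] for y in ys],np.float32)
    return xs,cv2.remap(im,pts[:,:,0],pts[:,:,1],cv2.INTER_CUBIC).mean(2).mean(0)
for n,im,tr in (("g0",np.load("g0.npz")["im"],0),("g1",np.load("g1.npz")["im"],53.97),("now",im,float(t@u)-130.16)):
    xs,a=prof(im,tr,84.,np.arange(-6,6,.5)); w=np.clip(100-a,0,None); w[abs(xs-xs[w.argmax()])>9]=0; w[xs>66]=0
    xs,b=prof(im,tr,68.,np.r_[-19:-12:.5,12:19:.5]); k=(xs>12)&(xs<26); 
    print(n,"travel",round(tr,2),"block",round((w*xs).sum()/w.sum(),2),"half-edges",xs[w>30].min() if (w>30).any() else 0,xs[w>30].max() if (w>30).any() else 0,"lines",[(round(x,1),int(y)) for x,y in zip(xs[k][::4],b[k][::4])])
E
python3 m.py
```

```text
F [  0.3 -12.5   9.1]
g0 travel 0 block 58.26 half-edges 53.5 62.75 lines [(np.float64(12.2), 206), (np.float64(13.2), 203), (np.float64(14.2), 195), (np.float64(15.2), 186), (np.float64(16.2), 178), (np.float64(17.2), 173), (np.float64(18.2), 172), (np.float64(19.2), 174), (np.float64(20.2), 173), (np.float64(21.2), 171), (np.float64(22.2), 174), (np.float64(23.2), 182), (np.float64(24.2), 193), (np.float64(25.2), 201)]
g1 travel 53.97 block 28.64 half-edges 24.25 33.0 lines [(np.float64(12.2), 204), (np.float64(13.2), 199), (np.float64(14.2), 192), (np.float64(15.2), 183), (np.float64(16.2), 176), (np.float64(17.2), 173), (np.float64(18.2), 175), (np.float64(19.2), 176), (np.float64(20.2), 176), (np.float64(21.2), 175), (np.float64(22.2), 176), (np.float64(23.2), 184), (np.float64(24.2), 192), (np.float64(25.2), 198)]
now travel 60.72 block 21.54 half-edges 17.5 25.75 lines [(np.float64(12.2), 205), (np.float64(13.2), 201), (np.float64(14.2), 193), (np.float64(15.2), 185), (np.float64(16.2), 176), (np.float64(17.2), 172), (np.float64(18.2), 170), (np.float64(19.2), 169), (np.float64(20.2), 161), (np.float64(21.2), 148), (np.float64(22.2), 139), (np.float64(23.2), 139), (np.float64(24.2), 151), (np.float64(25.2), 169)]
```

Emit:
{"method": "apply_moves", "body": {
  "series": [
    [[1, 0, 0.08, 0, 0, 0, 0], [1, 0, 0.08, 0, 0, 0, 0], [1, 0, 0.08, 0, 0, 0, 0], [1, 0, 0.06, 0, 0, 0, 0], [1, 0, 0, 0, 0, 0, 0]]
  ]
}}

```text
time_s: 28.82
tcp_pos: [405.5, 250.2, 57.9]
tool_rot: [[-0.991, -0.133, 0.0], [-0.133, 0.991, -0.002], [0.0, -0.003, -1.0]]
force: [0.0, -14.2, 9.6]
opening: 14.7
grip_force: 35.0
```

```bash
python3 m.py | grep -E "F|now"; python3 g.py g4 | grep along
```

```text
F [  0.  -14.2   9.6]
now travel 63.57 block 18.84 half-edges 14.75 23.0 lines [(np.float64(12.2), 205), (np.float64(13.2), 199), (np.float64(14.2), 191), (np.float64(15.2), 179), (np.float64(16.2), 169), (np.float64(17.2), 159), (np.float64(18.2), 154), (np.float64(19.2), 146), (np.float64(20.2), 139), (np.float64(21.2), 140), (np.float64(22.2), 150), (np.float64(23.2), 166), (np.float64(24.2), 181), (np.float64(25.2), 195)]
along 193.72 F along -13.63 28.8667
```

View pics/g4.png

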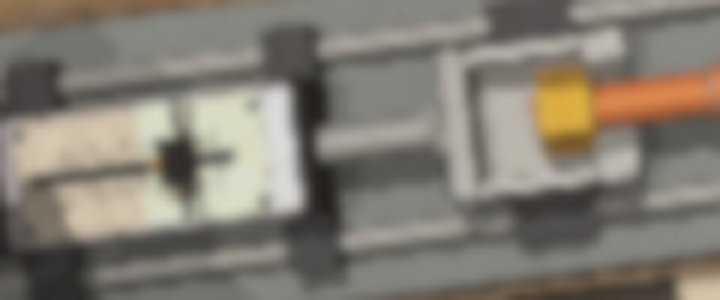

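The cross wire stands between the proof lines at (180,160), reading about 0.0395 to 0.040. I'll hold, then ease back.

Emit:
{"method": "apply_moves", "body": {
  "series": [
    [[1, 0, 0, 0, 0, 0, 0], [1, 0, 0, 0, 0, 0, 0], [1, 0, 0, 0, 0, 0, 0], [1, 0, 0, 0, 0, 0, 0], [1, 0, 0, 0, 0, 0, 0], [1, 0, 0, 0, 0, 0, 0], [1, 0, 0, 0, 0, 0, 0], [1, 0, 0, 0, 0, 0, 0], [1, 0, 0, 0, 0, 0, 0], [1, 0, 0, 0, 0, 0, 0], [1, 0, 0, 0, 0, 0, 0]]
  ]
}}

```text
time_s: 29.88
tcp_pos: [405.5, 250.1, 57.9]
tool_rot: [[-0.991, -0.133, 0.0], [-0.133, 0.991, -0.002], [0.0, -0.002, -1.0]]
force: [0.7, -13.7, 9.6]
opening: 14.6
grip_force: 35.0
```

Emit:
{"method": "apply_moves", "body": {
  "series": [
    [[1, 0, -0.08, 0, 0, 0, 0], [1, 0, -0.12, 0, 0, 0, 0], [1, 0, -0.15, 0, 0, 0, 0], [1, 0, -0.15, 0, 0, 0, 0], [1, 0, -0.15, 0, 0, 0, 0], [1, 0, -0.15, 0, 0, 0, 0], [1, 0, -0.15, 0, 0, 0, 0], [1, 0, -0.15, 0, 0, 0, 0], [1, 0, -0.15, 0, 0, 0, 0], [1, 0, -0.15, 0, 0, 0, 0], [1, 0, -0.15, 0, 0, 0, 0], [1, 0, -0.15, 0, 0, 0, 0]]
  ]
}}

```text
time_s: 30.88
tcp_pos: [407.7, 234.0, 57.9]
tool_rot: [[-0.991, -0.133, 0.0], [-0.133, 0.991, -0.001], [-0.0, -0.001, -1.0]]
force: [0.2, -6.4, 7.5]
opening: 15.2
grip_force: 35.0
```

Emit:
{"method": "apply_moves", "body": {
  "series": [
    [[1, 0, -0.15, 0, 0, 0, 0], [1, 0, -0.15, 0, 0, 0, 0], [1, 0, -0.15, 0, 0, 0, 0], [1, 0, -0.15, 0, 0, 0, 0], [1, 0, -0.15, 0, 0, 0, 0], [1, 0, -0.15, 0, 0, 0, 0], [1, 0, -0.15, 0, 0, 0, 0], [1, 0, -0.15, 0, 0, 0, 0], [1, 0, -0.15, 0, 0, 0, 0], [1, 0, -0.15, 0, 0, 0, 0], [1, 0, -0.15, 0, 0, 0, 0], [1, 0, -0.15, 0, 0, 0, 0]]
  ]
}}

```text
time_s: 31.88
tcp_pos: [410.1, 216.7, 57.9]
tool_rot: [[-0.991, -0.133, 0.001], [-0.133, 0.991, 0.0], [-0.001, 0.0, -1.0]]
force: [-1.1, -2.0, 5.5]
opening: 15.2
grip_force: 35.0
```

Emit:
{"method": "apply_moves", "body": {
  "series": [
    [[1, 0, -0.15, 0, 0, 0, 0], [1, 0, -0.15, 0, 0, 0, 0], [1, 0, -0.15, 0, 0, 0, 0], [1, 0, -0.15, 0, 0, 0, 0], [1, 0, -0.15, 0, 0, 0, 0], [1, 0, -0.15, 0, 0, 0, 0], [1, 0, -0.1, 0, 0, 0, 0], [1, 0, -0.05, 0, 0, 0, 0], [1, 0, 0, 0, 0, 0, 0]]
  ]
}}

```text
time_s: 32.63
tcp_pos: [411.4, 206.6, 57.9]
tool_rot: [[-0.991, -0.133, 0.001], [-0.133, 0.991, 0.001], [-0.001, 0.0, -1.0]]
force: [-1.3, 0.1, 4.4]
opening: 15.0
grip_force: 35.0
```

```bash
python3 m.py | grep -E "F|now"; python3 - <<'E'
from h import *
# gap barrel - moving grip now vs zero: find grip along-axis extents from depth
c=cam("top");u=np.array([-.1336,.991,0]); v=np.array([.991,.1336,0]);o=np.array([433.0,48.9,0])
for n in("g0","g1","g3"):
    W=cloud(c,np.load(n+".npz")["D"]);x=(W-o)@u;y=(W-o)@v
    k=(W[:,2]>55)&(W[:,2]<73)&(abs(y)>13)&(abs(y)<22)&(x>-130)&(x<110)
    h,e=np.histogram(x[k],np.arange(-130,110,3));print(n,[(int(a),int(b)) for a,b in zip(e,h) if b])
E
```

```text
F [-1.3  0.1  4.4]
now travel 19.63 block 18.92 half-edges 14.75 23.25 lines [(np.float64(12.2), 205), (np.float64(13.2), 199), (np.float64(14.2), 189), (np.float64(15.2), 177), (np.float64(16.2), 162), (np.float64(17.2), 149), (np.float64(18.2), 137), (np.float64(19.2), 126), (np.float64(20.2), 123), (np.float64(21.2), 131), (np.float64(22.2), 149), (np.float64(23.2), 169), (np.float64(24.2), 187), (np.float64(25.2), 199)]
g0 [(-94, 1), (-91, 12), (-88, 13), (-85, 12), (-82, 16), (-79, 10), (-76, 2), (-73, 2), (-70, 4), (-67, 5), (-64, 3), (-61, 3), (-58, 2), (-55, 3), (-52, 4), (-49, 4), (-46, 3), (-43, 2), (-40, 3), (-37, 15), (-34, 13), (-31, 13), (-28, 2), (-25, 5), (-22, 16), (-19, 15), (-16, 10), (-13, 15), (-10, 10), (-7, 16), (-4, 11), (-1, 15), (2, 10), (5, 14), (8, 14), (11, 15), (14, 8), (17, 15), (20, 11), (23, 16), (26, 12), (29, 13), (32, 12), (35, 13), (38, 13), (41, 11), (44, 13), (47, 11), (50, 15), (53, 12), (56, 15), (59, 9), (62, 16), (65, 11), (68, 17), (71, 11), (74, 12), (77, 9)]
g1 [(-67, 15), (-64, 16), (-61, 11), (-58, 14), (-55, 11), (-52, 4), (-49, 2), (-
[... 292 characters left out ...]
 11), (74, 13), (77, 9), (80, 14), (83, 14), (86, 12), (89, 13), (92, 10), (95, 16), (98, 13), (101, 12), (104, 13)]
g3 [(-73, 8), (-70, 16), (-67, 13), (-64, 16), (-61, 9), (-58, 5), (-55, 3), (-52, 5), (-49, 2), (-46, 3), (-43, 1), (-40, 4), (-37, 3), (-34, 3), (-31, 3), (-28, 1), (-25, 3), (-22, 4), (-19, 9), (-16, 10), (-13, 15), (-10, 10), (-4, 12), (-1, 16), (2, 8), (5, 15), (8, 13), (11, 15), (14, 10), (17, 15), (20, 10), (23, 17), (26, 12), (29, 10), (32, 13), (35, 15), (38, 15), (41, 12), (44, 11), (47, 11), (50, 14), (53, 12), (56, 17), (59, 11), (62, 12), (65, 11), (68, 16), (71, 11), (74, 16), (77, 8), (80, 16), (83, 12), (86, 14), (89, 13), (92, 14), (95, 8), (98, 16), (101, 7)]
```

The gauge is unloaded: the barrel-to-grip gap is back to its zero value and the marker still stands at its reading. I'll release the handle and retreat.

Emit:
{"method": "apply_moves", "body": {
  "series": [
    [[0.6, 0, 0, 0, 0, 0, 0], [0.6, 0, 0, 0, 0, 0, 0], [0.6, 0, 0, 0, 0, 0, 0], [0.6, 0, 0, 0, 0, 0, 0], [0.6, 0, 0, 0, 0, 0, 0], [0.6, 0, 0, -1.5, 0, 0, 0], [0.6, 0, 0, -3, 0, 0, 0], [0.6, 0, 0, -3, 0, 0, 0], [0.6, 0, 0, -3, 0, 0, 0], [0.6, 0, 0, -1.5, 0, 0, 0], [0.6, 0, 0, 0, 0, 0, 0], [0.6, 0, 0, 0, 0, 0, 0]]
  ]
}}

```text
time_s: 33.68
tcp_pos: [411.3, 206.5, 177.5]
tool_rot: [[-0.991, -0.133, 0.001], [-0.133, 0.991, 0.0], [-0.001, 0.0, -1.0]]
force: [-0.7, 1.0, -0.6]
opening: 37.8
grip_force: 0.0
```

```bash
cp g3.npz before.npz; python3 - <<'E'
from h import *
import subprocess
s=arm.state();print(s["tcp_pos"],s["force"],s["opening"])
src=open("m.py").read().replace('float(t@u)-130.16','19.63'); exec(src.split("\n",1)[1])
im=np.load("g3.npz")["im"];b=np.load("before.npz")["im"]
print("diff",np.abs(im.astype(int)-b)[240:300,215:360].mean(), [ (r["p"],r["centre"]) for r in optics.cut_out("top","test_piece")[:1]])
arm.job_done()
E
```

```text
[411.27561075 206.45753713 177.52396467] [-0.70268077  0.97681164 -0.5582654 ] 37.75259035377682
F [-0.7  1.  -0.6]
g0 travel 0 block 58.26 half-edges 53.5 62.75 lines [(np.float64(12.2), 206), (np.float64(13.2), 203), (np.float64(14.2), 195), (np.float64(15.2), 186), (np.float64(16.2), 178), (np.float64(17.2), 173), (np.float64(18.2), 172), (np.float64(19.2), 174), (np.float64(20.2), 173), (np.float64(21.2), 171), (np.float64(22.2), 174), (np.float64(23.2), 182), (np.float64(24.2), 193), (np.float64(25.2), 201)]
g1 travel 53.97 block 28.64 half-edges 24.25 33.0 lines [(np.float64(12.2), 204), (np.float64(13.2), 199), (np.float64(14.2), 192), (np.float64(15.2), 183), (np.float64(16.2), 176), (np.float64(17.2), 173), (np.float64(18.2), 175), (np.float64(19.2), 176), (np.float64(20.2), 176), (np.float64(21.2), 175), (np.float64(22.2), 176), (np.float64(23.2), 184), (np.float64(24.2), 192), (np.float64(25.2), 198)]
now travel 19.63 block 19.18 half-edges 14.75 23.5 lines [(np.float64(12.2), 204), (np.float64(13.2), 199), (np.float64(14.2), 189), (np.float64(15.2), 177), (np.float64(16.2), 162), (np.float64(17.2), 149), (np.float64(18.2), 136), (np.float64(19.2), 124), (np.float64(20.2), 118), (np.float64(21.2), 122), (np.float64(22.2), 136), (np.float64(23.2), 153), (np.float64(24.2), 170), (np.float64(25.2), 181)]
diff 1.2824137931034483 [(0.7, [305.1, 262.6])]
the job is handed in; nothing more can be done
```

The proof test is done and handed in at about 34 s: the test piece is in the grips, the pull was held for about a second, the gauge is eased back and unloaded, and by the top camera the peak marker stands between the proof lines at about 0.039–0.040.

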